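Tip the wash pan and scoop the grinding balls into the mill jar

ROBOT

A 6-joint arm with a two-finger parallel gripper is mounted at the origin on the work surface. World frame = base frame: x ahead of the robot, y to its left, z up, the work surface at z = 0. Lengths are in mm, angles in rad, forces in N, time in s.
With the tool pointing down it reaches from about 275 to 975 mm from the base axis. Payload 8.4 kg.
Tool frame: the origin (TCP) lies midway between the tips of the shut fingers; the grasp point (between the pads) lies 19 mm behind it; z points along the fingers, y is the line along which they close (so a half turn about z gives the same grasp; the last joint's range is limited). The gripper opens to 92 mm and grips with 3 to 60 N. Pads are 20 mm wide; open, the fingers measure 128 mm over their backs; the gripper's body (75 mm by 189 mm) begins 69 mm behind the grasp point.
Start: joints at [-1.196, 0.353, 1.633, -0, 1.155, -0.002], TCP at [229.965, -581.157, 214.583] pointing down, gripper open.
Joint ranges: [-2.63, 2.63], [-0.92, 2.1], [0.06, 2.66], [-1.3, 4.44], [0, 2.69], [-3.02, 3.02]. Speed limits (rad/s): [2.22, 2.22, 2.79, 3.14, 3.14, 3.14].

INTERFACE

Orientations are given as a unit quaternion [x, y, z, w].
In Python, from rig import state, capture, camera_model, job_done gives the robot as it stands.
- The arm moves only by the tool arm_command, never from a script. Its argument "deltas" is a list of rows, each a list of 3 entries, a list of its own where there are three numbers: the finger opening in mm, from 0 to 91.9, then the shift along the tool's x, y, z in mm, then the turn about the tool's z in rad. A call has 1 to 20 rows; each row shifts and turns the commanded pose from where the row before left it, along the tool's axes as they then stand; what a row does not reach is not made up. A row lasts 1/12 s, in which the tool goes at most 41.7 mm and 7.16 degrees, less where a joint would pass 70% of its speed; a pose out of reach is approached as far as the arm can. A call with a gripper value outside its range is refused whole. The fingers move at their own pace and stop on an object; "squeeze" is the grip in N (left out, the last holds). Time passes only in rows, so rows that do not move let the fingers close. It gives the time, the measured TCP pose, the force, the opening and the grip force at its end, in the units of the state.
- state(): the state, without advancing time (a new reading comes with each control period).
- capture(name): name is "scene" or "top" or "wrist"; returns the picture (480x640x3 uint8, red, green, blue); there is no depth.
- camera_model(name): a dict with "intrinsics" (3x3 intrinsics, pixels), "R" (3x3) and "t" (3): a world point X has camera coordinates R X + t. Camera axes: x right, y down, z forward; pixel columns grow to the right and rows downward; lengths in mm; the calibration is good to about 2 mm. A picture is of the moment at which its call begins: read the wrist's pose just before it. camera_model takes no time and is no camera call; for the wrist camera it gives the pose at the moment of the call.
- job_done(): hands the job in; it is judged then, once.
The state is a dict: "clock": time; "joints": joint angles; "joint_vel": joint speeds; "effort": joint torques, N m; "tool_pos": TCP position; "eef_rot": TCP orientation; "wrist_force": force on the tool from outside, world axes, zero at the start; "moment": the same for the moment, N m; "width": finger opening in mm; "gripper_force": force on a finger pad.
Only numpy, scipy, OpenCV 4.12 (cv2) and the standard library are available. Lean on these libraries where they do the work, as an engineer would, in place of code of your own. Each camera call takes 0.05 s, during which the arm holds its last target. There are 200 camera calls.

TASK

Raise the pan by its wire handle and hang the handle in the two notches of the drain stand, so that the steel balls run down together into the narrow end. Then take the scoop and, without bearing down hard on the thin pan, gather the balls there and empty all five into the open grinding jar in one or two scoopfuls. Finish with the pan left hanging and the scoop stood back on the bench on its flat floor; keep the fingers off the clean balls, do not shift the jar and leave everything else undisturbed.

Things in the scene. Friction and masses are not known exactly. Their poses are not given: they have to be found in the camera images.
- pan: shallow loose stainless wash pan, 0.5 to 0.9 kg, sheet 2 mm, walls 40 mm high. 180 mm wide inside from x = -110 to 20 mm, then tapering to an end channel 70 mm wide inside from x = 85 to 110 mm. Origin under the middle of the floor (floor top at z = 2 mm); x runs along the pan to its narrow end, z up out of it. It starts flat on the bench, handle next to the stand; hung it slopes about 20 deg
- pan_bar (a point): middle of the pan's wire handle: a round bar 10 mm thick, 160 mm long, parallel to the pan's y, 50 mm outside the upright wall of the wide end (pan x = -160 mm), 40 mm above the pan's underside. A thin rod at each end joins it to the pan; the bar can turn between the fingers as the pan tilts
- pan_end (a point): middle of the foot of the narrow end's wall, on the floor (pan x = 110 mm, z = 2 mm). This end wall slopes outwards, 15 deg from upright. The hung pan rests on the bench here; the tipped balls gather here, in two or three rows with their centres between about x = 70 and 104 mm
- stand: drain stand screwed to the bench on the robot's side of the pan: base plate 70 x 160 x 4 mm, two uprights 30 mm wide along x and 8 mm thick at y = +-62 mm, each ending in a notch open upwards, 14 mm wide at the bottom, 30 mm at its mouth, 150 mm above the bench. Origin on the bench midway between the uprights, x towards the pan, y along the line of the notches. Place and heading vary
- stand_notch (a point): point midway between the two notches, 130 mm above the bench: where the middle of the pan's handle bar comes to lie when hung (bar along the stand's y; there is about 10 mm to spare sideways)
- ball1: one of five equal steel grinding balls, 18 mm diameter, 24 g; origin at its centre. They start scattered in the pan and roll on any slope over some 3 deg
- ball2: one of five equal steel grinding balls, 18 mm diameter, 24 g; origin at its centre. They start scattered in the pan and roll on any slope over some 3 deg
- ball3: one of five equal steel grinding balls, 18 mm diameter, 24 g; origin at its centre. They start scattered in the pan and roll on any slope over some 3 deg
- ball4: one of five equal steel grinding balls, 18 mm diameter, 24 g; origin at its centre. They start scattered in the pan and roll on any slope over some 3 deg
- ball5: one of five equal steel grinding balls, 18 mm diameter, 24 g; origin at its centre. They start scattered in the pan and roll on any slope over some 3 deg
- scoop: flat-floored steel scoop, 0.14 to 0.19 kg, open in front and on top: floor 65 x 64 mm, 2 mm thick, sides 26 mm high, cut away over the last 34 mm to the lip, rear wall 30 mm. Origin under the floor; x to the lip at x = 40 mm, rear wall at x = -25 mm; z up. The handle rises backwards from the rear wall at 50 deg to the floor. It starts standing on its floor on one side of the pan, the jar on the other side
- scoop_grip (a point): middle of the scoop's black grip (scoop x = -67 mm, z = 69 mm), which lies along the handle, leaning back 40 deg from upright: 22 mm wide across the scoop's y with flat sides, 16 mm thick, reaching 36 mm either way from here along the handle
- scoop_in (a point): middle of the inside of the scoop, 12 mm above its underside (scoop x = 6 mm): balls lie in the scoop when all within 38 mm of it
- scoop_lip (a point): middle of the underside of the scoop's front edge (scoop x = 40 mm), where the floor thins to 0.8 mm over the last 16 mm. The 64 mm wide scoop has 3 mm to spare on each side in the pan's end channel
- jar: open steel grinding jar, an upright cylinder 110 mm across outside (122 mm over its foot), 96 mm inside, 80 mm high, inner floor 10 mm up, 2.2 kg, standing loose on the bench. Origin at the centre of its underside, z up. It is the only thick-walled steel vessel
- jar_mouth (a point): centre of the jar's open mouth, at rim height, 80 mm above the bench
- jar_lid: bystander: steel lid of the jar, disc 110 mm across with a small knob, lying on the bench; origin under its centre
- beaker: bystander: clear beaker 68 mm across, 85 mm high; origin under its centre
- stain_bottle: bystander: amber bottle 58 mm across, 125 mm high; origin under its centre
- spoon: bystander: steel spoon about 200 mm long lying on the bench near its right side
- petri_dish: bystander: shallow clear dish 90 mm across, 15 mm high, beside the pan; origin under its centre
Things that resemble listed ones, but are neither listed nor needed, are in the scene too. What is shaped like the stand but red or yellow is not meant.

How it is judged (in metres and radians):
On the way, in this order (a step that is already met when the one before it is completed fails the run):
1. the pan hangs by its handle in the stand's notches, let go, with all five balls in its narrow part (x of pan_bar in the frame of stand between -0.012 and 0.012 m and y of pan_bar in the frame of stand between -0.016 and 0.016 m and z of pan_bar in the frame of stand between 0.12 and 0.138 m and angle between pan's own z axis and vertical between 0.27 and 0.43 rad and x of each of ball1, ball2, ball3, ball4, ball5 in the frame of pan above 0.05 m and contact force between the fingers and pan below 0.2 N and linear speed of pan below 0.05 m/s), for 0.2 s.
2. at least three balls together in the scoop, lifted clear of the pan ((distance between each of ball1, ball2, ball3 and scoop_in below 0.038 m or distance between each of ball1, ball2, ball4 and scoop_in below 0.038 m or distance between each of ball1, ball2, ball5 and scoop_in below 0.038 m or distance between each of ball1, ball3, ball4 and scoop_in below 0.038 m or distance between each of ball1, ball3, ball5 and scoop_in below 0.038 m or distance between each of ball1, ball4, ball5 and scoop_in below 0.038 m or distance between each of ball2, ball3, ball4 and scoop_in below 0.038 m or distance between each of ball2, ball3, ball5 and scoop_in below 0.038 m or distance between each of ball2, ball4, ball5 and scoop_in below 0.038 m or distance between each of ball3, ball4, ball5 and scoop_in below 0.038 m) and height (world z) of scoop above 0.06 m and contact force between scoop and pan below 0.1 N), for 0.2 s.
At the end, for the whole second after the job is handed in: all five balls at rest inside the jar, below its rim, and the jar upright within 6 deg; the pan still hanging with its bar in both notches (within 12 mm along and 16 mm across the stand) and tilted 15 to 25 deg; the scoop standing level within 6 deg on the bench on its floor, at rest (x of pan_bar in the frame of stand between -0.012 and 0.012 m and y of pan_bar in the frame of stand between -0.016 and 0.016 m and z of pan_bar in the frame of stand between 0.12 and 0.138 m and angle between pan's own z axis and vertical between 0.27 and 0.43 rad and linear speed of each of pan, scoop below 0.03 m/s and horizontal distance between each of ball1, ball2, ball3, ball4, ball5 and jar_mouth below 0.045 m and z of ball1 in the frame of jar between 0.005 and 0.075 m and linear speed of each of ball1, ball2, ball3, ball4, ball5 below 0.05 m/s and z of ball2 in the frame of jar between 0.005 and 0.075 m and z of ball3 in the frame of jar between 0.005 and 0.075 m and z of ball4 in the frame of jar between 0.005 and 0.075 m and z of ball5 in the frame of jar between 0.005 and 0.075 m and angle between each of jar, scoop's own z axis and vertical below 0.1 rad and height (world z) of scoop below 0.006 m); the robot touches nothing.
It fails at once if a ball is touched with the fingers (contact force between the fingers and ball1 above 0.3 N or contact force between the fingers and ball2 above 0.3 N or contact force between the fingers and ball3 above 0.3 N or contact force between the fingers and ball4 above 0.3 N or contact force between the fingers and ball5 above 0.3 N).
It fails at once if the scoop is pressed on the pan with more than 35 N (contact force between scoop and pan above 35 N).
It fails at once if the jar is moved more than 25 mm or tipped more than 15 deg (distance of jar from where it was at the start of the episode above 0.025 m or angle between jar's own z axis and vertical above 0.26 rad).
It fails at once if a bystander is moved more than 25 mm (distance of any of jar_lid, beaker, stain_bottle, spoon, petri_dish from where it was at the start of the episode above 0.025 m).
It also fails if it takes over 72 s, if anything falls off the work surface, if the arm or the gripper's body presses on something with over 40 N, if the wrist force passes 120 N, or if a joint passes its speed limit or range.

## Working session

There is one attempt and no reset: what is moved stays moved. The work goes in short steps, Python scripts to look and compute and a tool call to move; the robot and the scene stay as the last step left them, time stands still between calls to the robot, and variables do not carry over. Pictures are saved under pics/ and viewed, at most 10 in all, crops included, and the job is handed in when it is done.

Besides the shell and the picture viewer there is one more tool, called as name(argument=value, ...) on one line, values as JSON. arm_command: Moves the arm, as the interface text tells. Its arguments: {"type":"object","properties":{"deltas":{"type":"array"},"squeeze":{"type":"number"}},"required":["deltas"]}

```bash
ls; mkdir -p pics; python3 - <<'E'
from rig import *
import cv2,numpy as np
print(state())
for n in ("scene","top"):
    im=capture(n); cv2.imwrite(f"pics/{n}0.png",im[:,:,::-1]); 
    m=camera_model(n); print(n,m)
E
```

```text
pics
{'clock': 0.0, 'joints': array([-1.19636590e+00,  3.53663823e-01,  1.63413124e+00, -6.76831819e-06,
        1.15518428e+00, -2.40872376e-03]), 'joint_vel': array([ 0.00158409,  0.00120554,  0.00071357,  0.0013479 , -0.0024843 ,
        0.00188296]), 'effort': array([-4.90952734e-04, -5.93841970e+01, -3.34217405e+01,  6.98292023e-02,
        2.37826252e-02, -1.12202968e-04]), 'tool_pos': array([ 229.80200004, -580.68903096,  213.85514061]), 'eef_rot': array([ 9.82300993e-01,  1.87307975e-01, -1.31268226e-04, -6.80808261e-04]), 'wrist_force': array([ 0.18757094,  0.3149679 , -0.40242189]), 'moment': array([-0.00309312,  0.01486441, -0.01196237]), 'gripper_force': 0.0, 'width': 92.1416736943055}
scene {'intrinsics': array([[545.6735772 ,   0.        , 318.58645863],
       [  0.        , 545.6735772 , 236.03388988],
       [  0.        ,   0.        ,   1.        ]]), 'R': array([[-0.24654595,  0.96908181,  0.00977489],
       [ 0.5406485 ,  0.14590429, -0.82849933],
       [-0.80430982, -0.19897837, -0.55990474]]), 't': array([ 125.84122962, -190.46058479, 1741.96736862])}
top {'intrinsics': array([[484.88129184,   0.        , 320.25772921],
       [  0.        , 484.88129184, 236.71848949],
       [  0.        ,   0.        ,   1.        ]]), 'R': array([[-0.02117772, -0.99959895, -0.01879995],
       [-0.99253577,  0.02327955, -0.11971138],
       [ 0.12010103,  0.01612441, -0.99263072]]), 't': array([  25.09622484,  517.17621611, 1247.51033336])}
```

View pics/scene0.png

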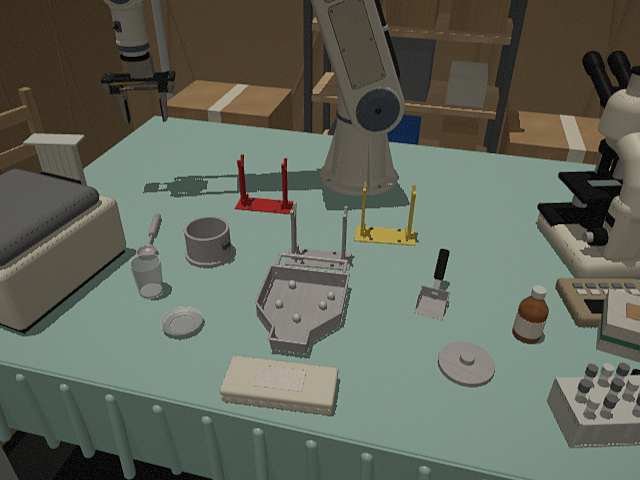

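View pics/top0.png

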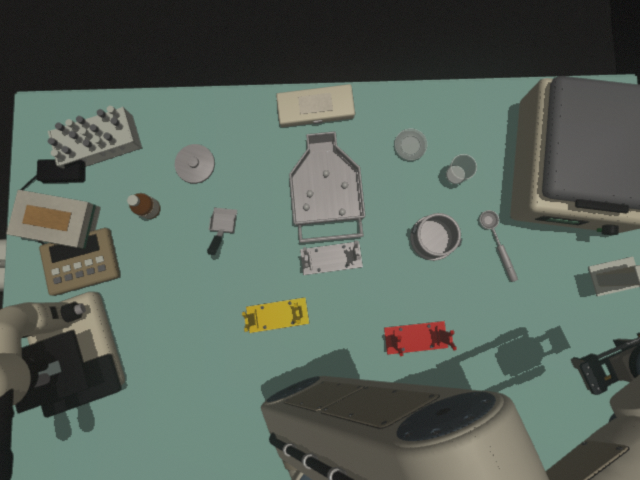

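The scene view shows pan (300,305), grey stand (320,250), jar (208,242), scoop (435,285) and its black grip (441,263).
In the top view they sit as follows:
- **Pan:** (325,185), bar at y≈238, narrow end up at (320,138).
- **Stand:** grey at (332,258). The decoys are yellow (277,316) and red (418,338), and the grey one is the one I want.
- **Jar:** (436,238). The lookalikes are the beaker (460,170) and petri dish (410,146).
- **Scoop:** (222,225). The lookalike is the spoon (498,240).

Next I check this in a close crop.

```bash
cat > h.py <<'E'
import numpy as np,cv2
from rig import *
def ray(n,uv,m=None):
    m=m or camera_model(n); d=m["R"].T@np.linalg.inv(m["intrinsics"])@np.array([uv[0],uv[1],1.]); return -m["R"].T@m["t"],d
def onz(n,uv,z,m=None):
    c,d=ray(n,uv,m); return (c+d*(z-c[2])/d[2]).round(1)
def proj(n,X,m=None):
    m=m or camera_model(n); p=m["intrinsics"]@(m["R"]@np.array(X,float)+m["t"]); return (p[:2]/p[2]).round(1)
E
python3 - <<'E'
from h import *
im=cv2.imread("pics/top0.png")[100:300,195:475]
cv2.imwrite("pics/crop.png",cv2.resize(im,None,fx=2.85,fy=2.85,interpolation=cv2.INTER_CUBIC))
for k,uv,z in [("bar l",(300,240),40),("bar r",(362,236),40),("base c",(332,258),4),("jar",(436,238),80),("grip",(217,243),69),("lipmid",(224,211),2),("end",(321,136),40)]: print(k,onz("top",uv,z))
E
```

```text
bar l [509.1  66.6  40. ]
bar r [515.9 -95.8  40. ]
base c [462.8 -16.2   4. ]
jar [ 501.6 -279.3   80. ]
grip [503.  278.2  69. ]
lipmid [597.9 274.9   2. ]
end [789.    5.6  40. ]
```

View pics/crop.png

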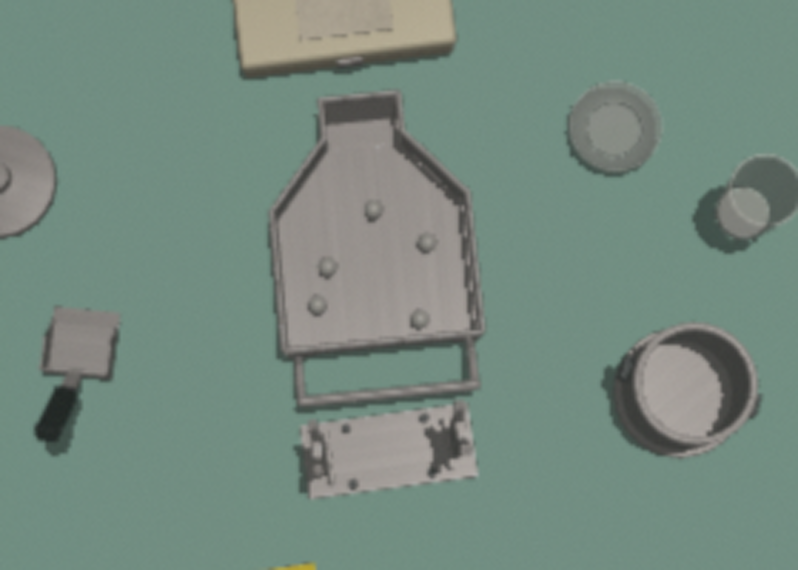

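The crop confirms the grey stand at crop (390,452), the pan bar from (300,402) to (477,384), the jar mouth at (695,385), the scoop pan at (82,342) and its grip at (57,413). I now compute poses and the approach.

```bash
python3 - <<'E'
from h import *
f=lambda u,v,z:onz("top",(195+u/2.85,100+v/2.85),z)
for k,a in dict(barl=(300,402,42),barr=(477,384,42),tl=(302,430,4),tr=(468,407,4),br=(477,475,4),bl=(313,497,4),endl=(320,98,42),endr=(400,93,42),wl=(284,354,42),wr=(482,330,42),jarL=(636,385,80),jarR=(757,385,80),jarT=(695,325,80),jarB=(695,445,80),gt=(68,390,85),gb=(45,437,110),lipl=(52,308,1),lipr=(119,314,1),rl=(43,373,2),rr=(111,378,2)).items(): print(k,f(*a))
m=camera_model("wrist");print(m, "tcp in cam",m["R"]@state()["tool_pos"]+m["t"])
from scipy.spatial.transform import Rotation as R
print(R.from_quat(state()["eef_rot"]).as_matrix().round(3))
E
```

```text
barl [506.1  65.9  42. ]
barr [518.9 -96.7  42. ]
tl [483.8  66.6   4. ]
tr [502.  -90.3   4. ]
br [437.8 -96.7   4. ]
bl [420.6  57.4   4. ]
endl [793.8  42.4  42. ]
endr [796.6 -33.1  42. ]
wl [551.   79.9  42. ]
wr [ 568.9 -102.9   42. ]
jarL [ 510.1 -234.8   80. ]
jarR [ 507.6 -341.5   80. ]
jarT [ 562.6 -289.5   80. ]
jarB [ 455.6 -284.2   80. ]
gt [516.8 269.8  85. ]
gb [473. 284. 110.]
lipl [606.9 304.6   1. ]
lipr [599.5 240.2   1. ]
rl [544.1 312.7   2. ]
rr [537.8 247.7   2. ]
{'intrinsics': array([[370.88196913,   0.        , 323.33376614],
       [  0.        , 370.88196913, 239.06809758],
       [  0.        ,   0.        ,   1.        ]]), 'R': array([[ 0.3678279 , -0.92989219, -0.00177347],
       [-0.90145504, -0.35704607,  0.24473846],
       [-0.2282136 , -0.08842293, -0.96958751]]), 't': array([-624.1867935 ,  -27.51640134,  390.90108258])} tcp in cam [-1.52812232e-02  2.50626492e+01  1.82371530e+02]
[[ 0.93   0.368 -0.   ]
 [ 0.368 -0.93   0.001]
 [ 0.    -0.001 -1.   ]]
```

arm_command(deltas=[[40,[0,0,0],-0.115],[40,[0,0,0],-0.115],[40,[0,0,0],-0.115],[40,[0,0,0],-0.115],[40,[0,0,0],-0.115],[40,[0,0,0],-0.115],[40,[0,0,0],-0.115],[40,[0,0,0],-0.115],[40,[0,0,0],-0.115],[40,[0,0,0],-0.115],[40,[0,0,0],-0.115]])

```text
clock: 1.02
tool_pos: [229.8, -580.9, 214.2]
eef_rot: [0.679, 0.734, 0.0, -0.0]
wrist_force: [-1.9, 0.4, -0.6]
width: 40.1
gripper_force: 0.0
```

arm_command(deltas=[[40,[30,18,0],0],[40,[30,18,0],0],[40,[30,18,0],0],[40,[30,18,0],0],[40,[30,18,0],0],[40,[30,18,0],0],[40,[30,18,0],0],[40,[30,18,0],0],[40,[30,18,0],0],[40,[30,18,0],0],[40,[30,18,0],0],[40,[30,18,0],0],[40,[30,18,0],0],[40,[30,18,0],0],[40,[30,18,0],0],[40,[30,18,0],0],[40,[30,16,0],0],[40,[30,16,0],0],[40,[4,0,0],0],[40,[0,0,0],0]])

```text
clock: 2.68
tool_pos: [510.6, -14.3, 214.2]
eef_rot: [0.68, 0.733, -0.0, -0.0]
wrist_force: [-0.6, -0.5, 0.0]
width: 39.7
gripper_force: 0.0
```

```bash
cat >> h.py <<'E'
from scipy.spatial.transform import Rotation as Ro
def axes():
    return Ro.from_quat(state()["eef_rot"]).as_matrix()
def rel(X): # world delta to target in tool axes
    return (axes().T@(np.array(X,float)-state()["tool_pos"])).round(1)
def yang(): y=axes()[:,1]; return np.degrees(np.arctan2(y[1],y[0])).round(2)
E
python3 - <<'E'
from h import *
s=state();print(s["clock"],s["tool_pos"],yang(),s["joints"].round(2))
m=camera_model("wrist");im=capture("wrist");cv2.imwrite("pics/w1.png",im[:,:,::-1])
np.save("w1.npy",m,allow_pickle=True)
print(proj("wrist",[506,66,42],m),proj("wrist",[519,-96.7,42],m),proj("wrist",[461,-16,130],m))
E
```

```text
2.6833 [510.55716872 -14.2682132  214.19600307] 4.25 [-0.03  0.18  1.87  0.    1.09 -0.11]
[324.7 131.9] [325.5 302.3] [253.2 242.3]
```

View pics/w1.png

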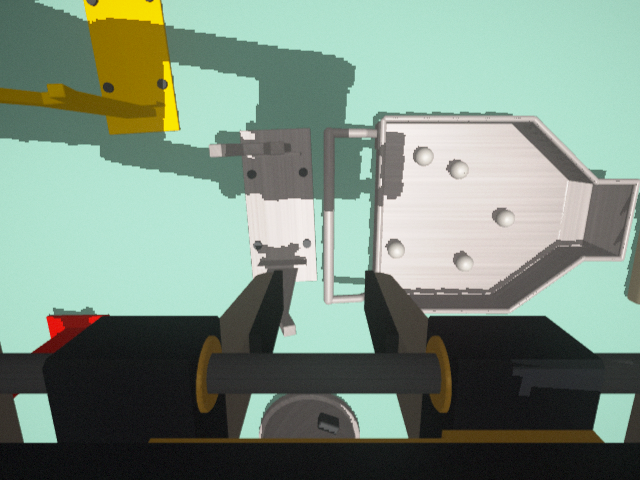

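The wrist view shows the bar from (329,130) to (329,301), the stand base corners at (249,130), (312,127), (317,281) and (253,281), and the upright tops near (217,150) and (289,330).

```bash
python3 - <<'E'
from h import *
m=np.load("w1.npy",allow_pickle=True).item()
for uv,z in [((329,130),42),((329,301),42),((249,130),4),((312,127),4),((317,281),4),((253,281),4),((217,150),150),((289,330),150)]: print(uv,onz("wrist",uv,z,m))
c=np.array([462,-16,0]);a=np.radians(6.6)
for y in (62,-62):
  for x in (15,-15): print(y,x,proj("wrist",c+[x*np.cos(a)-y*np.sin(a),x*np.sin(a)+y*np.cos(a),150],m))
E
```

```text
(329, 130) [509.7  67.9  42. ]
(329, 301) [522.4 -95.   42. ]
(249, 130) [431.5  63.6   4. ]
(312, 127) [493.2  71.    4. ]
(317, 281) [509.4 -89.1   4. ]
(253, 281) [439.8 -94.3   4. ]
(217, 150) [440.6  46.6 150. ]
(289, 330) [491.1 -71.8 150. ]
62 15 [264.3 152.5]
62 -15 [215.9 154.5]
-62 15 [278.5 334.6]
-62 -15 [235.7 336.2]
```

```bash
python3 - <<'E'
from h import *
a=cv2.resize(cv2.imread("pics/w1.png")[110:345,190:340],None,fx=2.5,fy=2.5,interpolation=cv2.INTER_CUBIC)
b=cv2.resize(cv2.imread("pics/scene0.png")[197:279,280:362],None,fx=5,fy=5,interpolation=cv2.INTER_CUBIC)
o=np.zeros((588,375+410+5,3),np.uint8);o[:a.shape[0],:375]=a;o[:410,380:]=b;cv2.imwrite("pics/c2.png",o)
E
```

```text
(no output)
```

View pics/c2.png

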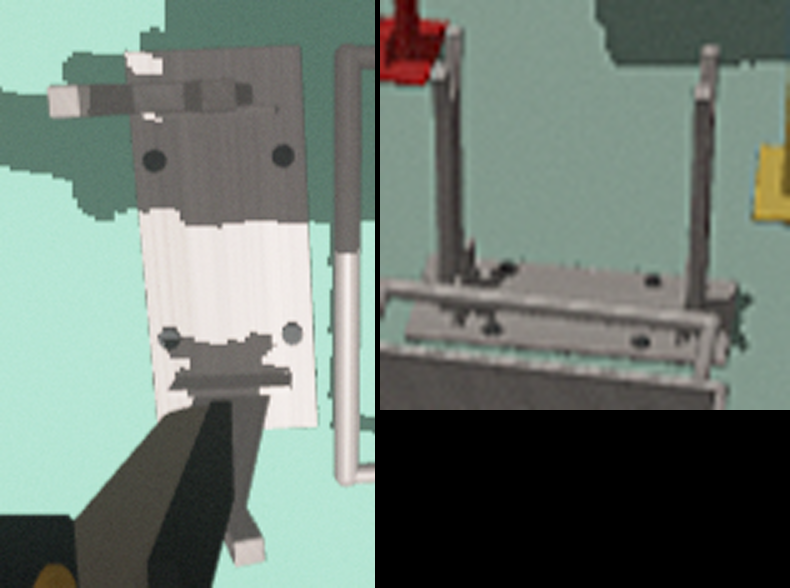

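```bash
python3 - <<'E'
from h import *
m=np.load("w1.npy",allow_pickle=True).item()
for uv in [(241.2,130.8),(309.2,128),(316.4,281.2),(252.8,280)]: print(onz("wrist",uv,4,m))
L=onz("scene",(293.3,208),150);R=onz("scene",(345.3,211.2),150);print(L,R,(L+R)/2)
s=lambda u,v:onz("scene",(280+(u-380)/5,197+v/5),4)
print(s(430,255),s(738,283),s(725,355),s(405,335))
# bar in scene: ends
for u,v in((385,290),(722,325)): print("bar",onz("scene",(280+(u-380)/5,197+v/5),42))
print("to bar", rel([516,-14,18]))
E
```

```text
[423.8  62.2   4. ]
[490.5  69.8   4. ]
[508.7 -89.4   4. ]
[439.5 -93.2   4. ]
[479. -71. 150.] [461.   50.4 150. ] [470.  -10.3 150. ]
[440.6 -93.7   4. ] [423.6  64.4   4. ] [484.3  70.2   4. ] [509.3 -85.9   4. ]
bar [525.4 -90.   42. ]
bar [510.9  72.6  42. ]
to bar [  1.1   6.3 196.2]
```

arm_command(deltas=[[40,[1,5,10],-0.005],[40,[0,0,25],0],[40,[0,0,30],0],[40,[0,0,30],0],[40,[0,0,30],0],[40,[0,0,25],0],[40,[0,0,20],0],[40,[0,0,14],0],[40,[0,0,7],0],[40,[0,0,0],0],[40,[0,0,0],0]])

```text
clock: 3.65
tool_pos: [515.3, -15.3, 23.5]
eef_rot: [0.68, 0.733, -0.0, -0.0]
wrist_force: [0.6, 0.2, 0.3]
width: 40.1
gripper_force: 0.0
```

arm_command(deltas=[[0,[0,0,0],0],[0,[0,0,0],0],[0,[0,0,0],0],[0,[0,0,0],0],[0,[0,0,0],0],[0,[0,0,0],0],[0,[0,0,0],0],[0,[0,0,0],0]], squeeze=20)

```text
clock: 4.32
tool_pos: [515.7, -14.4, 24.0]
eef_rot: [0.68, 0.734, 0.0, 0.0]
wrist_force: [-1.6, 0.1, 7.0]
width: 9.2
gripper_force: 20.0
```

arm_command(deltas=[[0,[0,0,-4],0],[0,[0,0,-6],0],[0,[0,0,-8],0],[0,[0,0,-8],0],[0,[0,0,-8],0],[0,[0,0,-8],0],[0,[0,0,-8],0],[0,[0,0,-8],0],[0,[0,0,-8],0],[0,[0,0,-8],0],[0,[0,0,-8],0],[0,[0,0,-8],0],[0,[0,0,-8],0],[0,[0,0,-8],0],[0,[0,0,-8],0],[0,[0,0,-7],0],[0,[0,0,-4],0],[0,[0,0,0],0]], squeeze=25)

```text
clock: 5.82
tool_pos: [515.6, -14.5, 149.5]
eef_rot: [0.68, 0.733, 0.0, 0.0]
wrist_force: [-0.7, -0.1, -3.1]
width: 9.1
gripper_force: 25.0
```

arm_command(deltas=[[0,[1,-4,0],-0.01],[0,[1,-6,0],-0.01],[0,[1,-6,0],-0.01],[0,[1,-6,0],-0.01],[0,[1,-6,0],0],[0,[1,-6,0],0],[0,[0,-6,0],0],[0,[0,-6,0],0],[0,[0,-3,0],0],[0,[0,0,0],0],[0,[0,0,0],0]])

```text
clock: 6.73
tool_pos: [465.6, -13.7, 148.6]
eef_rot: [0.665, 0.747, -0.0, -0.0]
wrist_force: [-2.2, -0.1, -1.6]
width: 9.1
gripper_force: 25.0
```

```bash
python3 - <<'E'
from h import *
s=state();print(s["clock"],s["tool_pos"],yang(),s["width"],s["wrist_force"])
a=capture("scene");b=capture("top")
cv2.imwrite("pics/s1.png",a[:,:,::-1]);cv2.imwrite("pics/t1.png",b[:,:,::-1])
o=np.zeros((500,800,3),np.uint8)
o[:440,:400]=cv2.resize(a[180:356,220:380,::-1],(400,440));o[:450,405:795]=cv2.resize(b[100:325,230:425,::-1],(390,450));cv2.imwrite("pics/c3.png",o)
E
```

```text
6.7333 [465.59371867 -13.73106101 148.6172741 ] 6.64 9.127023454167727 [-2.16967793 -0.07179898 -1.59717125]
```

View pics/c3.png

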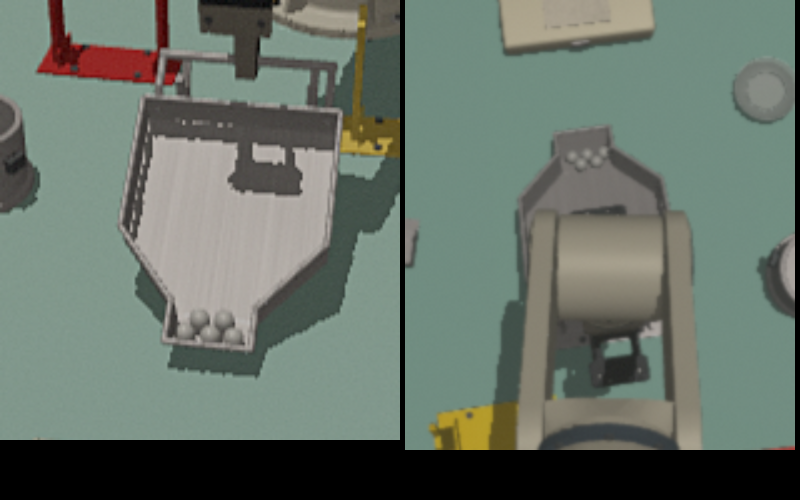

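The balls have gathered at the narrow end: in the left crop they lie near (210,325), and the bar is above the stand. Next I lower it.

arm_command(deltas=[[0,[0,0,4],0],[0,[0,0,5],0],[0,[0,0,5],0],[0,[0,0,5],0],[0,[0,0,5],0],[0,[0,0,4],0],[0,[0,0,3],0],[0,[0,0,2],0],[0,[0,0,1],0],[0,[0,0,0],0],[0,[0,0,0],0]], squeeze=15)

```text
clock: 7.75
tool_pos: [466.0, -13.6, 115.4]
eef_rot: [0.665, 0.747, -0.0, -0.0]
wrist_force: [-7.5, -0.1, 12.5]
width: 9.5
gripper_force: 15.0
```

arm_command(deltas=[[14,[0,0,0],0],[18,[0,0,0],0],[24,[0,0,0],0],[30,[0,0,0],0],[36,[0,0,0],0],[36,[0,0,0],0],[36,[0,0,-20],0],[36,[0,0,-30],0],[36,[0,0,-30],0],[36,[0,0,-30],0],[36,[0,0,-30],0],[36,[0,0,0],0]])

```text
clock: 8.75
tool_pos: [469.2, -13.7, 260.1]
eef_rot: [0.665, 0.747, 0.003, 0.003]
wrist_force: [0.5, 0.1, 0.3]
width: 35.7
gripper_force: 0.0
```

```bash
python3 - <<'E'
from h import *
s=state();print(s["clock"],s["tool_pos"],yang(),s["width"],s["wrist_force"])
m=camera_model("wrist");np.save("w2.npy",m,allow_pickle=True)
a=capture("scene");b=capture("wrist")
cv2.imwrite("pics/s2.png",a[:,:,::-1]);cv2.imwrite("pics/w2.png",b[:,:,::-1])
o=np.zeros((500,800,3),np.uint8)
o[:440,:360]=cv2.resize(a[180:356,225:369,::-1],(360,440),interpolation=2);o[:320,365:795]=cv2.resize(b[90:410,200:630,::-1],(430,320));cv2.imwrite("pics/c4.png",o)
E
```

```text
8.75 [469.19313633 -13.74596064 260.08744756] 6.65 35.7357092533401 [0.48175725 0.12878463 0.28347308]
```

View pics/c4.png

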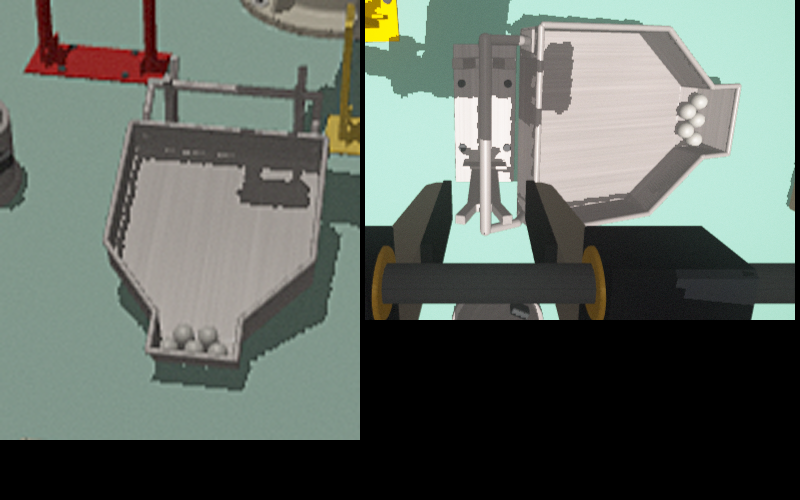

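```bash
python3 - <<'E'
from h import *
m=np.load("w2.npy",allow_pickle=True).item()
w=lambda u,v,z:onz("wrist",(u-165,90+v),z,m)
for n,a in dict(el=(738,86,36),er=(729,155,36),barl=(487,38,133),barr=(487,230,133)).items(): print(n,w(*a))
s=lambda u,v,z:onz("scene",(225+u/2.5,180+v/2.5),z)
for n,a in dict(el=(148,352,36),er=(237,359,36),bl=(150,82,133),br=(320,97,133)).items(): print("scene",n,s(*a))
# scoop fine measurement by mask in top image
im=cv2.imread("pics/top0.png");r=im[195:265,195:245].astype(int)
g=r.max(2)<60;ys,xs=np.nonzero(g);print("grip black px",xs.min()+195,xs.max()+195,ys.min()+195,ys.max()+195,(xs.mean()+195,ys.mean()+195),g.sum())
im=cv2.imread("pics/scene0.png");r=im[240:330,405:460].astype(int);g=r.max(2)<60;ys,xs=np.nonzero(g);print("scene grip",(xs.mean()+405,ys.mean()+240),g.sum())
sc=(xs.mean()+405,ys.mean()+240)
print("scene grip z69",onz("scene",sc,69))
E
```

```text
el [729.7  53.9  36. ]
er [741. -21.  36.]
barl [460.2  67.3 133. ]
barr [478.7 -93.  133. ]
scene el [737.1 -16.3  36. ]
scene er [726.3  57.1  36. ]
scene bl [478.5 -92.1 133. ]
scene br [462.4  69.8 133. ]
grip black px 208 221 236 254 (np.float64(214.527950310559), np.float64(244.87577639751552)) 161
scene grip (np.float64(441.125850340136), np.float64(264.6020408163265)) 294
scene grip z69 [501.5 285.1  69. ]
```

arm_command(deltas=[[60,[0,0,0],0.113],[60,[0,0,0],0.113],[60,[0,0,0],0.113],[60,[0,0,0],0.113],[60,[0,0,0],0.113],[60,[0,0,0],0.113],[60,[0,0,0],0.113],[60,[0,0,0],0.113],[60,[0,0,0],0.113],[60,[0,0,0],0.113],[60,[0,0,0],0.113],[60,[0,0,0],0.113],[60,[0,0,0],0.113],[60,[0,0,0],0.113],[60,[0,0,0],0.113],[60,[0,0,0],0.113],[60,[0,0,0],0]])

```text
clock: 10.27
tool_pos: [465.2, -13.6, 252.8]
eef_rot: [0.998, -0.063, -0.001, 0.0]
wrist_force: [-0.6, 0.4, -0.5]
width: 60.1
gripper_force: 0.0
```

arm_command(deltas=[[60,[-1,-34,0],0],[60,[-1,-34,0],0],[60,[-1,-34,0],0],[60,[-1,-34,0],0],[60,[-1,-34,0],0],[60,[-1,-34,0],0],[60,[0,-34,0],0],[60,[0,-34,0],0],[60,[0,-28,20],0],[60,[0,0,30],0],[60,[0,0,30],0],[60,[0,0,0],0],[60,[0,0,0],0]])

```text
clock: 11.35
tool_pos: [494.9, 284.0, 172.6]
eef_rot: [0.998, -0.059, -0.002, 0.001]
wrist_force: [0.6, 0.3, 0.5]
width: 60.1
gripper_force: 0.0
```

```bash
python3 - <<'E'
from h import *
s=state();print(s["clock"],s["tool_pos"],yang(),s["joints"].round(2))
m=camera_model("wrist");b=capture("wrist");cv2.imwrite("pics/w3.png",b[:,:,::-1]);np.save("w3.npy",m,allow_pickle=True)
for X in [(499.5,285,69),(603,272.4,1),(541,280,2)]: print(proj("wrist",X,m))
E
```

```text
11.35 [494.92427011 284.03896927 172.60056658] -96.79 [ 0.52  0.32  1.79 -0.    1.04  2.21]
[321.3 232.4]
[321.7  97.2]
[321.5 170.4]
```

View pics/w3.png

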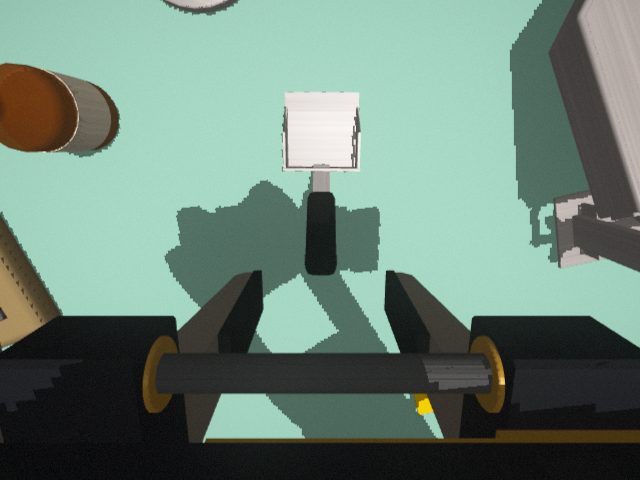

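The wrist view has the scoop in line: its grip is at (320,234) and its lip at (321,93), matching the prediction. I grasp it now.

arm_command(deltas=[[60,[2,-1,15],0],[60,[2,0,25],0],[60,[1,0,25],0],[60,[0,0,25],0],[60,[0,0,18],0],[60,[0,0,10],0],[60,[0,0,4],0],[60,[0,0,0],0],[30,[0,0,0],0],[20,[0,0,0],0],[15,[0,0,0],0],[0,[0,0,0],0],[0,[0,0,0],0],[0,[0,0,0],0]], squeeze=60)

```text
clock: 12.57
tool_pos: [501.7, 285.4, 52.9]
eef_rot: [0.998, -0.061, 0.0, -0.0]
wrist_force: [0.3, -1.0, 0.7]
width: 21.9
gripper_force: 0.4
```

arm_command(deltas=[[0,[0,0,-3],0],[0,[0,0,-8],0],[0,[0,0,-15],0],[0,[0,0,-20],0],[0,[0,0,-20],0],[0,[0,0,-20],0],[0,[0,0,-20],0],[0,[0,0,0],0],[0,[0,0,0],0]])

```text
clock: 13.32
tool_pos: [502.2, 285.6, 159.7]
eef_rot: [0.998, -0.061, 0.001, -0.001]
wrist_force: [0.3, -1.5, -2.1]
width: 21.5
gripper_force: 60.0
```

```bash
python3 - <<'E'
from h import *
s=state();print(s["clock"],s["tool_pos"],yang(),s["joints"].round(2),s["wrist_force"],s["moment"],s["width"])
m=camera_model("wrist");b=capture("wrist");cv2.imwrite("pics/w4.png",b[:,:,::-1])
a=axes()
P=s["tool_pos"]-19*a[:,2]
for pd in (0,10,20,30,40,48):
  t=np.radians(pd)
  f=lambda x,z:P+a[:,0]*((x+67)*np.cos(t)+(z-69)*np.sin(t))+np.array([0,0,1])*(-(x+67)*np.sin(t)+(z-69)*np.cos(t))
  print(pd,"lip",proj("wrist",f(40,1),m),"rear top",proj("wrist",f(-25,30),m))
g=b.astype(int).min(2);col=g[:300,300:340].mean(1);print([(i,int(col[i])) for i in range(0,300,6)])
E
```

```text
13.3167 [502.15443595 285.60022691 159.69742692] -96.95 [0.51 0.34 1.79 0.   1.01 2.21] [ 0.31994154 -1.46808701 -2.11951212] [0.04771752 0.055198   0.02148092] 21.507466826981435
0 lip [323.8  74.1] rear top [323.7 199.2]
10 lip [323.8 103.5] rear top [323.8 211.1]
20 lip [323.9 132.4] rear top [323.8 224.5]
30 lip [323.9 160.8] rear top [323.8 238.9]
40 lip [323.9 188.8] rear top [323.8 254.2]
48 lip [323.9 211. ] rear top [323.8 267. ]
[(0, 175), (6, 175), (12, 176), (18, 177), (24, 178), (30, 178), (36, 179), (42, 179), (48, 180), (54, 181), (60, 182), (66, 182), (72, 183), (78, 231), (84, 231), (90, 229), (96, 232), (102, 235), (108, 244), (114, 243), (120, 244), (126, 244), (132, 247), (138, 244), (144, 242), (150, 241), (156, 239), (162, 239), (168, 240), (174, 239), (180, 233), (186, 214), (192, 142), (198, 232), (204, 151), (210, 150), (216, 144), (222, 144), (228, 139), (234, 125), (240, 35), (246, 28), (252, 26), (258, 24), (264, 21), (270, 20), (276, 19), (282, 18), (288, 17), (294, 15)]
```

```bash
cat >> h.py <<'E'
def pitch(save=None):
    s=state();m=camera_model("wrist");b=capture("wrist");a=axes();P=s["tool_pos"]-19*a[:,2]
    if save: cv2.imwrite(save,b[:,:,::-1])
    hsv=cv2.cvtColor(b,cv2.COLOR_RGB2HSV); sat=hsv[:,305:340,1].mean(1)
    def row(pd):
        t=np.radians(pd); x,z=107,-68
        return proj("wrist",P+a[:,0]*(x*np.cos(t)+z*np.sin(t))+np.array([0,0,1])*(-x*np.sin(t)+z*np.cos(t)),m)[1]
    rows=np.nonzero(sat[:260]<28)[0]; lip=rows[0] if len(rows) else None
    ps=np.arange(-40,70,.5); rs=np.array([row(p) for p in ps])
    print("t",round(s["clock"],2),"tcp",s["tool_pos"].round(1),"yang",yang(),"F",s["wrist_force"].round(1),"w",round(s["width"],1),"grip",round(s["gripper_force"],1),"liprow",lip,"pitch",None if lip is None else ps[np.argmin(abs(rs-lip))])
    return b
E
python3 -c "
from h import *
pitch()"
```

```text
t 13.37 tcp [501.4 285.2 158.5] yang -96.94 F [-0.4 -0.2 -2.2] w 21.5 grip 60.0 liprow 76 pitch 0.5
```

arm_command(deltas=[[0,[0,0,0],0],[0,[0,0,0],0],[0,[0,0,0],0],[0,[0,0,0],0]], squeeze=8)

```text
clock: 13.75
tool_pos: [501.3, 285.1, 157.9]
eef_rot: [0.998, -0.061, -0.0, 0.0]
wrist_force: [-0.5, -0.1, -1.6]
width: 21.8
gripper_force: 8.0
```

```bash
python3 -c "
from h import *
pitch()"
```

```text
t 13.75 tcp [501.3 285.1 157.9] yang -96.94 F [-0.5 -0.1 -1.6] w 21.8 grip 8.0 liprow 76 pitch 1.0
```

arm_command(deltas=[[0,[0,0,0],0],[0,[0,0,0],0],[0,[0,0,0],0]], squeeze=5)

```text
clock: 14.05
tool_pos: [501.5, 285.3, 158.6]
eef_rot: [0.998, -0.061, -0.0, 0.0]
wrist_force: [0.6, 0.6, -1.8]
width: 22.0
gripper_force: 5.0
```

```bash
python3 -c "
from h import *
pitch()"
```

```text
t 14.05 tcp [501.5 285.3 158.6] yang -96.94 F [ 0.6  0.6 -1.8] w 22.0 grip 5.0 liprow 79 pitch 1.5
```

arm_command(deltas=[[0,[0,0,0],0],[0,[0,0,0],0],[0,[0,0,0],0]], squeeze=3)

```text
clock: 14.35
tool_pos: [501.5, 285.3, 158.6]
eef_rot: [0.998, -0.061, -0.0, 0.0]
wrist_force: [0.0, -0.1, -1.1]
width: 21.8
gripper_force: 3.0
```

```bash
python3 -c "
from h import *
pitch()"
```

```text
t 14.35 tcp [501.5 285.3 158.6] yang -96.94 F [ 0.  -0.1 -1.1] w 21.8 grip 3.0 liprow 158 pitch 29.0
```

arm_command(deltas=[[0,[0,0,0],0],[0,[0,0,-10],-0.06],[0,[0,0,-25],-0.089],[0,[0,0,-25],-0.089],[0,[0,10,0],0],[0,[4,24,0],0],[0,[5,30,0],0],[0,[5,30,0],0],[0,[5,30,0],0],[0,[5,30,0],0],[0,[5,30,0],0],[0,[5,30,0],0],[0,[5,30,0],0],[0,[5,30,0],0],[0,[4,14,0],0],[0,[2,4,0],0],[0,[0,0,0],0],[0,[0,0,0],0]], squeeze=30)

```text
clock: 15.9
tool_pos: [584.9, 1.9, 218.2]
eef_rot: [0.998, 0.058, -0.0, -0.0]
wrist_force: [0.2, 0.7, -1.3]
width: 21.5
gripper_force: 30.0
```

```bash
python3 - <<'E'
from h import *
b=pitch("pics/w5.png")
print(rel([586,1.6,144]), rel([586,1.6,144])[0])
E
```

```text
t 15.9 tcp [584.9   1.9 218.2] yang -83.29 F [ 0.2  0.7 -1.3] w 21.5 grip 30.0 liprow 50 pitch -8.0
[ 1.1  0.8 74.3] 1.1
```

View pics/w5.png

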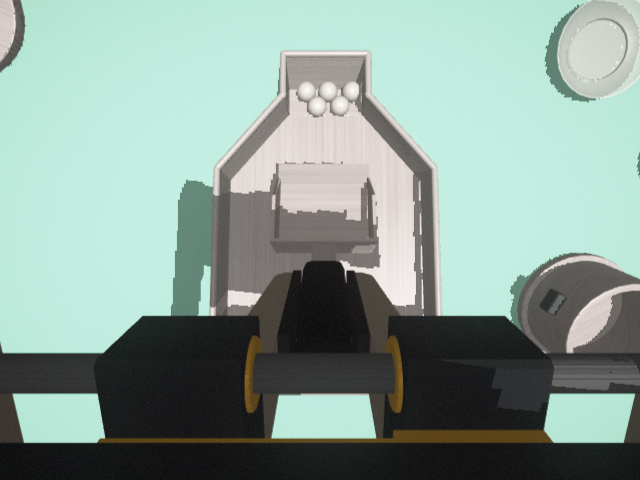

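The wrist view shows the scoop lip at row 162 (pitch about 30°), columns 278–371, and five balls at rows 90–105, columns 306–351. The channel outer walls are at columns 281 and 371. I measure the lateral offset.

```bash
python3 - <<'E'
from h import *
b=cv2.imread("pics/w5.png");s=cv2.cvtColor(b,cv2.COLOR_BGR2HSV)[:,:,1]
for r in (56,60,66,72,80,180,200,220):
    c=np.nonzero(s[r,200:450]<28)[0]+200; print(r,c.min(),c.max(),(c.min()+c.max())/2)
m=camera_model("wrist");P=state()["tool_pos"];a=axes()
for d,z in ((60,60),(140,36)):
  p0=proj("wrist",[*(P+a[:,0]*d)[:2],z],m);p1=proj("wrist",[*(P+a[:,0]*d+a[:,1]*10)[:2],z],m);print(p0,p1)
g=cv2.Canny(b,60,150); print(np.nonzero(g[175,260:390])[0]+260,np.nonzero(g[190,260:390])[0]+260,np.nonzero(g[164,260:390])[0]+260)
E
```

```text
56 280 370 325.0
60 280 370 325.0
66 280 370 325.0
72 280 370 325.0
80 280 371 325.5
180 213 437 325.0
200 213 438 325.5
220 212 438 325.0
[323.7 155.9] [335.2 155.9]
[323.7  61.5] [335.1  61.5]
[272 278] [260 261 269 273 275 280 360 367 373] [276 278 287 288 289 290 291 292 293 294 295 306 307 308 309 310 311 312
 313 314 324 325 326 327 328 329 330 331 332]
```

arm_command(deltas=[[0,[0,1,15],0],[0,[1,0,25],0],[0,[0,0,24],0],[0,[0,0,10],0],[0,[0,0,0],0],[0,[-3,0,7],0],[0,[-3,0,7],0],[0,[-3,0,8],0],[0,[-3,0,8],0],[0,[-2,0,5],0],[0,[0,0,2],0],[0,[0,0,0],0]], squeeze=8)

```text
clock: 16.95
tool_pos: [572.5, -1.5, 107.5]
eef_rot: [0.998, 0.058, 0.0, -0.0]
wrist_force: [0.4, 0.2, -0.8]
width: 22.2
gripper_force: 8.0
```

```bash
python3 - <<'E'
from h import *
b=pitch("pics/w6.png")
P=state()["tool_pos"];a=axes();G=P-19*a[:,2];d=G-[470,-12,130];u=d[0]*.9932+d[1]*.1167
x=u*.94-d[2]*.342-160; z=u*.342+d[2]*.94+40
print("G in pan",x,z,"lip x if flush",x+107)
E
```

```text
t 16.95 tcp [572.5  -1.5 107.5] yang -83.32 F [ 0.4  0.2 -0.8] w 22.2 grip 8.0 liprow 0 pitch -25.0
G in pan -62.05881563540126 71.88732299252837 lip x if flush 44.94118436459874
```

```bash
cat >> h.py <<'E'
def pts(pd,xz):
    s=state();a=axes();P=s["tool_pos"]-19*a[:,2];t=np.radians(pd);x=xz[0]+67;z=xz[1]-69
    return proj("wrist",P+a[:,0]*(x*np.cos(t)+z*np.sin(t))+np.array([0,0,1])*(-x*np.sin(t)+z*np.cos(t)))[1]
def prof(f,r0=60,r1=300,cols=(312,336)):
    b=cv2.imread(f).astype(int);p=b[r0:r1,cols[0]:cols[1]].mean((1,2));d=np.abs(np.diff(p));
    print("edges",[(i+r0+1,int(p[i]),int(p[i+1])) for i in range(len(d)) if d[i]>12])
    for pd in (-10,0,10,15,20,25,30,35): print(pd,"lip",pts(pd,(40,1)),"rear",pts(pd,(-25,30)),"gripend",pts(pd,(-47,45)))
E
python3 -c "
from h import *
prof('pics/w6.png')"
```

```text
edges [(64, 198, 211), (79, 184, 198), (209, 240, 213), (210, 213, 179), (211, 179, 157), (212, 157, 144), (216, 126, 208), (217, 208, 245), (220, 235, 174), (221, 174, 117), (246, 116, 89), (247, 89, 35)]
-10 lip 44.1 rear 189.0 gripend 242.4
0 lip 73.9 rear 199.2 gripend 248.1
10 lip 103.3 rear 211.2 gripend 255.0
15 lip 117.8 rear 217.7 gripend 258.8
20 lip 132.2 rear 224.5 gripend 263.0
25 lip 146.4 rear 231.6 gripend 267.3
30 lip 160.6 rear 238.9 gripend 271.8
35 lip 174.6 rear 246.5 gripend 276.5
```

```bash
python3 - <<'E'
from h import *
b=cv2.imread("pics/w6.png").astype(int)
p=b[90:215,300:345].mean((1,2)).round(0).astype(int);print(list(zip(range(90,215,1),p))[::3])
g=cv2.imread("pics/w5.png").astype(int)[150:300,312:336].mean((1,2)).round().astype(int);print([(i+150,g[i]) for i in range(0,150,3)])
o=cv2.imread("pics/w6.png")[0:300,190:460];cv2.imwrite("pics/c6.png",cv2.resize(o,None,fx=2,fy=2))
E
```

```text
[(90, np.int64(230)), (93, np.int64(230)), (96, np.int64(230)), (99, np.int64(230)), (102, np.int64(230)), (105, np.int64(230)), (108, np.int64(230)), (111, np.int64(231)), (114, np.int64(231)), (117, np.int64(231)), (120, np.int64(231)), (123, np.int64(230)), (126, np.int64(232)), (129, np.int64(232)), (132, np.int64(230)), (135, np.int64(228)), (138, np.int64(229)), (141, np.int64(230)), (144, np.int64(231)), (147, np.int64(230)), (150, np.int64(238)), (153, np.int64(237)), (156, np.int64(237)), (159, np.int64(238)), (162, np.int64(241)), (165, np.int64(239)), (168, np.int64(243)), (171, np.int64(243)), (174, np.int64(242)), (177, np.int64(240)), (180, np.int64(241)), (183, np.int64(242)), (186, np.int64(241)), (189, np.int64(241)), (192, np.int64(243)), (195, np.int64(243)), (198, np.int64(242)), (201, np.int64(245)), (204, np.int64(245)), (207, np.int64(246)), (210, np.int64(193)), (213, np.int64(147))]
[(150, np.int64(218)), (153, np.int64(219)), (156, np.int64(219)), (159, np.int64(219)), (162, np.int64(196)), (165, np.int64(206)), (168, np.int64(205)), (171, np.int64(202)), (1
[... 202 characters left out ...]
np.int64(216)), (204, np.int64(216)), (207, np.int64(211)), (210, np.int64(183)), (213, np.int64(119)), (216, np.int64(116)), (219, np.int64(116)), (222, np.int64(115)), (225, np.int64(115)), (228, np.int64(113)), (231, np.int64(117)), (234, np.int64(116)), (237, np.int64(115)), (240, np.int64(111)), (243, np.int64(94)), (246, np.int64(97)), (249, np.int64(97)), (252, np.int64(96)), (255, np.int64(96)), (258, np.int64(97)), (261, np.int64(34)), (264, np.int64(26)), (267, np.int64(25)), (270, np.int64(25)), (273, np.int64(23)), (276, np.int64(23)), (279, np.int64(22)), (282, np.int64(22)), (285, np.int64(22)), (288, np.int64(22)), (291, np.int64(21)), (294, np.int64(20)), (297, np.int64(20))]
```

```bash
python3 - <<'E'
from h import *
for pd in (0,5,10,15,20,25,30): print(pd,[pts(pd,q) for q in((40,1),(24,2),(-24,2),(-25,30),(-47,45))])
E
```

```text
0 [np.float64(73.9), np.float64(104.5), np.float64(190.8), np.float64(199.2), np.float64(248.1)]
5 [np.float64(88.7), np.float64(117.2), np.float64(200.1), np.float64(205.0), np.float64(251.4)]
10 [np.float64(103.3), np.float64(129.9), np.float64(209.6), np.float64(211.2), np.float64(255.0)]
15 [np.float64(117.8), np.float64(142.7), np.float64(219.3), np.float64(217.7), np.float64(258.8)]
20 [np.float64(132.2), np.float64(155.5), np.float64(229.1), np.float64(224.5), np.float64(263.0)]
25 [np.float64(146.4), np.float64(168.3), np.float64(239.1), np.float64(231.6), np.float64(267.3)]
30 [np.float64(160.6), np.float64(181.1), np.float64(249.2), np.float64(238.9), np.float64(271.8)]
```

View pics/c6.png

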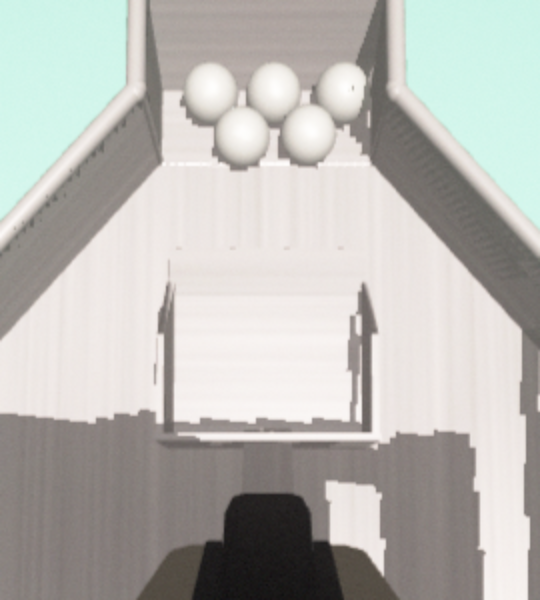

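The crop shows the scoop lying on the floor and centred: lip at crop row 250, side walls at columns 160–378. Five balls sit ahead in rows of 3 and 2 at crop rows 95 and 135. I slide the scoop down the slope.

arm_command(deltas=[[0,[4,0,2],0],[0,[5,0,1.5],0],[0,[5,0,1.5],0],[0,[5,0,2],0],[0,[5,0,1.5],0],[0,[5,0,2],0],[0,[5,0,1.5],0],[0,[4,0,1.5],0],[0,[0,0,0],0]], squeeze=8)

```text
clock: 17.75
tool_pos: [610.8, 3.1, 93.5]
eef_rot: [0.998, 0.058, -0.0, -0.0]
wrist_force: [1.3, -0.4, -0.7]
width: 22.2
gripper_force: 8.0
```

```bash
cat >> h.py <<'E'
def look(f):
    b=pitch(f)
    P=state()["tool_pos"];a=axes();G=P-19*a[:,2];d=G-[470,-12,130];u=d[0]*.9932+d[1]*.1167
    print("G in pan",(u*.94-d[2]*.342-160).round(1),(u*.342+d[2]*.94+40).round(1))
    prof(f,40,270)
    g=cv2.cvtColor(b,cv2.COLOR_RGB2GRAY)[:235,230:420]
    h=cv2.HoughCircles(cv2.medianBlur(g,3),cv2.HOUGH_GRADIENT,1,14,param1=100,param2=14,minRadius=9,maxRadius=17)
    print("circles",None if h is None else (h[0]+[230,0,0]).round().astype(int).tolist())
E
python3 -c "
from h import *
look('pics/w7.png')"
```

```text
t 17.75 tcp [610.8   3.1  93.5] yang -83.31 F [ 1.3 -0.4 -0.7] w 22.2 grip 8.0 liprow 46 pitch -9.5
G in pan -21.3 72.0
edges [(46, 219, 205), (47, 205, 218), (49, 227, 243), (52, 240, 222), (53, 222, 200), (54, 200, 179), (55, 179, 153), (56, 153, 138), (57, 138, 158), (119, 179, 193), (209, 239, 215), (210, 215, 180), (211, 180, 158), (212, 158, 142), (216, 124, 205), (217, 205, 244), (220, 233, 171), (221, 171, 115), (246, 113, 87), (247, 87, 34)]
-10 lip 44.2 rear 189.1 gripend 242.5
0 lip 74.0 rear 199.3 gripend 248.1
10 lip 103.4 rear 211.2 gripend 255.0
15 lip 117.9 rear 217.7 gripend 258.9
20 lip 132.2 rear 224.5 gripend 263.0
25 lip 146.5 rear 231.6 gripend 267.3
30 lip 160.6 rear 239.0 gripend 271.8
35 lip 174.6 rear 246.5 gripend 276.5
circles [[282, 106, 13], [302, 118, 14], [342, 120, 15], [326, 100, 13], [366, 106, 13]]
```

arm_command(deltas=[[0,[3,0,1],0],[0,[3,0,1],0],[0,[3,0,1],0],[0,[3,0,1],0],[0,[3,0,1],0],[0,[2,0,0.7],0],[0,[0,0,0],0]], squeeze=8)

```text
clock: 18.38
tool_pos: [628.0, 5.0, 88.6]
eef_rot: [0.998, 0.058, 0.001, 0.0]
wrist_force: [1.2, -0.5, 3.3]
width: 21.9
gripper_force: 8.0
```

```bash
python3 -c "
from h import *
look('pics/w8.png')"
```

```text
t 18.38 tcp [628.    5.   88.6] yang -83.31 F [ 1.2 -0.5  3.3] w 21.9 grip 8.0 liprow 78 pitch 1.5
G in pan -3.0 73.3
edges [(78, 218, 203), (79, 203, 218), (81, 229, 245), (83, 248, 236), (84, 236, 217), (85, 217, 197), (86, 197, 175), (87, 175, 142), (89, 143, 169), (147, 175, 188), (212, 236, 222), (213, 222, 188), (214, 188, 163), (215, 163, 136), (220, 132, 186), (222, 197, 161), (223, 161, 126), (224, 126, 105), (249, 100, 67), (250, 67, 31)]
-10 lip 44.3 rear 189.1 gripend 242.5
0 lip 74.1 rear 199.3 gripend 248.2
10 lip 103.6 rear 211.3 gripend 255.1
15 lip 118.1 rear 217.8 gripend 258.9
20 lip 132.5 rear 224.7 gripend 263.1
25 lip 146.7 rear 231.7 gripend 267.4
30 lip 160.9 rear 239.1 gripend 271.9
35 lip 174.9 rear 246.6 gripend 276.6
circles [[282, 132, 13], [326, 132, 13], [304, 150, 12], [346, 152, 12], [364, 132, 14]]
```

arm_command(deltas=[[0,[2,0,0.5],0],[0,[2,0,0.5],0],[0,[2,0,0.5],0],[0,[0,0,0],0]], squeeze=12)

```text
clock: 18.77
tool_pos: [631.3, 5.5, 87.2]
eef_rot: [0.998, 0.058, -0.002, 0.0]
wrist_force: [-7.5, -1.0, 12.6]
width: 21.7
gripper_force: 12.0
```

```bash
python3 -c "
from h import *
look('pics/w9.png')"
```

```text
t 18.77 tcp [631.3   5.5  87.2] yang -83.31 F [-7.5 -1.  12.6] w 21.7 grip 12.0 liprow 83 pitch 3.5
G in pan 0.7 73.2
edges [(83, 218, 201), (84, 201, 217), (86, 228, 243), (89, 238, 218), (90, 218, 199), (91, 199, 177), (92, 177, 145), (94, 144, 169), (152, 183, 201), (167, 204, 219), (213, 230, 201), (214, 201, 166), (215, 166, 139), (221, 130, 117), (226, 135, 117), (227, 117, 104), (251, 110, 92), (252, 92, 51), (253, 51, 31)]
-10 lip 43.7 rear 188.8 gripend 242.3
0 lip 73.4 rear 198.9 gripend 247.9
10 lip 102.8 rear 210.8 gripend 254.8
15 lip 117.3 rear 217.3 gripend 258.6
20 lip 131.6 rear 224.2 gripend 262.7
25 lip 145.9 rear 231.2 gripend 267.1
30 lip 160.0 rear 238.6 gripend 271.6
35 lip 174.0 rear 246.1 gripend 276.3
circles [[302, 154, 15], [326, 136, 13], [282, 136, 13], [366, 136, 13], [346, 156, 12]]
```

arm_command(deltas=[[0,[-1,0,1],0],[0,[-2.5,0,1.5],0],[0,[-2.5,0,1.5],0],[0,[-2,0,1],0],[0,[0,0,0],0]], squeeze=7)

```text
clock: 19.23
tool_pos: [625.1, 4.7, 82.3]
eef_rot: [0.998, 0.058, 0.0, 0.0]
wrist_force: [-0.6, 0.2, 5.3]
width: 22.5
gripper_force: 7.0
```

```bash
python3 -c "
from h import *
look('pics/w10.png')"
```

```text
t 19.23 tcp [625.1   4.7  82.3] yang -83.31 F [-0.6  0.2  5.3] w 22.5 grip 7.0 liprow 70 pitch -1.5
G in pan -3.4 66.4
edges [(70, 218, 201), (71, 201, 219), (73, 228, 244), (76, 240, 221), (77, 221, 198), (78, 198, 176), (79, 176, 155), (81, 148, 169), (138, 165, 190), (139, 190, 205), (155, 217, 229), (211, 243, 221), (212, 221, 185), (213, 185, 156), (216, 148, 130), (218, 140, 223), (219, 223, 248), (221, 247, 222), (222, 222, 125), (250, 113, 86), (251, 86, 33)]
-10 lip 44.1 rear 189.0 gripend 242.4
0 lip 73.9 rear 199.2 gripend 248.1
10 lip 103.4 rear 211.2 gripend 255.0
15 lip 117.9 rear 217.7 gripend 258.8
20 lip 132.3 rear 224.5 gripend 263.0
25 lip 146.5 rear 231.6 gripend 267.3
30 lip 160.7 rear 239.0 gripend 271.8
35 lip 174.7 rear 246.5 gripend 276.5
circles [[302, 140, 16], [326, 122, 13], [346, 146, 14], [280, 120, 13], [366, 122, 13]]
```

arm_command(deltas=[[0,[-2,0,1.5],0],[0,[-2.5,0,1.7],0],[0,[-2.5,0,1.7],0],[0,[-2,0,1.5],0],[0,[0,0,0],0]], squeeze=7)

```text
clock: 19.7
tool_pos: [615.9, 3.6, 75.5]
eef_rot: [0.998, 0.058, -0.0, 0.0]
wrist_force: [-0.3, -0.4, 4.0]
width: 21.7
gripper_force: 7.0
```

```bash
python3 -c "
from h import *
look('pics/w11.png')"
```

```text
t 19.7 tcp [615.9   3.6  75.5] yang -83.31 F [-0.3 -0.4  4. ] w 21.7 grip 7.0 liprow 47 pitch -9.0
G in pan -9.8 56.9
edges [(47, 220, 203), (49, 207, 220), (51, 229, 244), (54, 241, 225), (55, 225, 202), (56, 202, 183), (57, 183, 165), (58, 165, 136), (60, 144, 171), (77, 177, 190), (110, 169, 190), (111, 190, 205), (198, 251, 230), (199, 230, 192), (200, 192, 167), (201, 167, 185), (205, 185, 163), (206, 163, 138), (207, 138, 171), (208, 171, 244), (212, 247, 206), (213, 206, 193), (226, 181, 160), (227, 160, 140), (228, 140, 125), (245, 120, 94), (246, 94, 40)]
-10 lip 44.0 rear 189.0 gripend 242.4
0 lip 73.8 rear 199.1 gripend 248.0
10 lip 103.3 rear 211.1 gripend 254.9
15 lip 117.8 rear 217.6 gripend 258.8
20 lip 132.2 rear 224.4 gripend 262.9
25 lip 146.4 rear 231.5 gripend 267.2
30 lip 160.5 rear 238.9 gripend 271.8
35 lip 174.6 rear 246.4 gripend 276.4
circles [[302, 112, 16], [276, 92, 16], [328, 92, 15], [372, 92, 16], [350, 116, 15]]
```

arm_command(deltas=[[0,[-2,0,2],0],[0,[-2,0,2],0],[0,[-2,0,2],0],[0,[-2,0,2],0],[0,[0,0,0],0]], squeeze=7)

```text
clock: 20.17
tool_pos: [607.5, 2.7, 66.9]
eef_rot: [0.998, 0.058, -0.001, -0.0]
wrist_force: [-0.6, -0.9, 1.8]
width: 21.8
gripper_force: 7.0
```

```bash
python3 -c "
from h import *
look('pics/w12.png')"
```

```text
t 20.17 tcp [607.5   2.7  66.9] yang -83.31 F [-0.6 -0.9  1.8] w 21.8 grip 7.0 liprow 24 pitch -16.5
G in pan -14.9 46.0
edges [(77, 172, 185), (80, 184, 200), (81, 200, 223), (185, 244, 227), (186, 227, 186), (188, 175, 202), (194, 203, 168), (195, 168, 127), (197, 126, 164), (198, 164, 228), (199, 228, 244), (202, 238, 220), (229, 203, 184), (230, 184, 157), (231, 157, 135), (240, 124, 105), (241, 105, 59), (242, 59, 38)]
-10 lip 44.0 rear 189.0 gripend 242.4
0 lip 73.8 rear 199.1 gripend 248.0
10 lip 103.2 rear 211.1 gripend 254.9
15 lip 117.7 rear 217.6 gripend 258.8
20 lip 132.0 rear 224.4 gripend 262.9
25 lip 146.3 rear 231.5 gripend 267.2
30 lip 160.4 rear 238.8 gripend 271.7
35 lip 174.4 rear 246.4 gripend 276.4
circles [[300, 78, 16], [270, 58, 16], [328, 54, 16], [376, 52, 15], [352, 86, 16]]
```

arm_command(deltas=[[0,[2,0,1],0],[0,[2,0,1],0],[0,[0,0,2],0],[0,[-1,0,2],0],[0,[-1,0,2],0],[0,[0,0,0],0]], squeeze=7)

```text
clock: 20.72
tool_pos: [609.9, 3.0, 59.0]
eef_rot: [0.998, 0.058, -0.0, -0.0]
wrist_force: [0.8, -1.0, 0.4]
width: 21.9
gripper_force: 7.0
```

```bash
python3 -c "
from h import *
look('pics/w13.png')"
```

```text
t 20.72 tcp [609.9   3.   59. ] yang -83.31 F [ 0.8 -1.   0.4] w 21.9 grip 7.0 liprow 24 pitch -16.5
G in pan -9.9 39.3
edges [(82, 165, 193), (83, 193, 233), (178, 230, 201), (179, 201, 154), (180, 154, 177), (181, 177, 216), (187, 216, 195), (188, 195, 148), (192, 134, 161), (193, 161, 216), (194, 216, 235), (197, 227, 212), (233, 209, 189), (234, 189, 160), (235, 160, 135), (238, 125, 105), (239, 105, 58), (240, 58, 36)]
-10 lip 44.1 rear 189.0 gripend 242.4
0 lip 73.9 rear 199.2 gripend 248.0
10 lip 103.3 rear 211.1 gripend 254.9
15 lip 117.8 rear 217.6 gripend 258.8
20 lip 132.2 rear 224.5 gripend 262.9
25 lip 146.4 rear 231.6 gripend 267.3
30 lip 160.5 rear 238.9 gripend 271.8
35 lip 174.6 rear 246.4 gripend 276.5
circles [[380, 56, 16], [266, 56, 16], [352, 128, 16], [330, 56, 16], [300, 82, 16]]
```

arm_command(deltas=[[0,[0,0,1.5],0],[0,[0,0,2],0],[0,[-1,0,2],0],[0,[0,0,2],0],[0,[0,0,0],0],[0,[0,0,0],0]], squeeze=8)

```text
clock: 21.27
tool_pos: [609.0, 2.9, 51.6]
eef_rot: [0.998, 0.058, -0.0, -0.0]
wrist_force: [0.7, -0.1, -1.1]
width: 22.0
gripper_force: 8.0
```

```bash
python3 -c "
from h import *
look('pics/w14.png')"
```

```text
t 21.27 tcp [609.    2.9  51.6] yang -83.31 F [ 0.7 -0.1 -1.1] w 22.0 grip 8.0 liprow 17 pitch -19.0
G in pan -8.3 32.0
edges [(115, 227, 213), (150, 187, 174), (153, 171, 195), (154, 195, 217), (169, 216, 187), (170, 187, 155), (173, 155, 192), (174, 192, 221), (181, 216, 185), (182, 185, 148), (188, 147, 195), (189, 195, 230), (192, 227, 210), (194, 207, 222), (234, 209, 176), (235, 176, 145), (236, 145, 106), (237, 106, 59), (238, 59, 36)]
-10 lip 44.0 rear 189.0 gripend 242.4
0 lip 73.8 rear 199.1 gripend 248.0
10 lip 103.2 rear 211.1 gripend 254.9
15 lip 117.7 rear 217.6 gripend 258.8
20 lip 132.1 rear 224.4 gripend 262.9
25 lip 146.3 rear 231.5 gripend 267.2
30 lip 160.5 rear 238.8 gripend 271.7
35 lip 174.5 rear 246.4 gripend 276.4
circles [[326, 134, 16], [300, 158, 16], [354, 158, 16], [280, 126, 16], [370, 120, 16]]
```

All five balls have rolled back into the scoop, at rows 120–158, with pitch about -9°. I clamp and lift.

arm_command(deltas=[[0,[0,0,0],0],[0,[0,0,0],0],[0,[0,0,0],0],[0,[0,0,0],0],[0,[-1,0,-2],0],[0,[-1,0,-4],0],[0,[-1,0,-6],0],[0,[0,0,-8],0],[0,[0,0,-10],0],[0,[0,0,-12],0],[0,[0,0,-12],0],[0,[0,0,-12],0],[0,[0,0,-12],0],[0,[0,0,-12],0],[0,[0,0,-12],0],[0,[0,0,-8],0],[0,[0,0,-4],0],[0,[0,0,0],0],[0,[0,0,0],0]], squeeze=60)

```text
clock: 22.9
tool_pos: [606.1, 2.5, 165.8]
eef_rot: [0.998, 0.058, -0.0, -0.0]
wrist_force: [-0.3, -0.1, -2.3]
width: 21.4
gripper_force: 60.0
```

```bash
python3 -c "
from h import *
look('pics/w15.png')
b=cv2.imread('pics/w15.png')
print(camera_model('wrist')['R'].round(2).tolist(), rel([508.5,-287,80]))"
```

```text
t 22.9 tcp [606.1   2.5 165.8] yang -83.31 F [-0.3 -0.1 -2.3] w 21.4 grip 60.0 liprow 35 pitch -13.0
G in pan -50.2 137.9
edges [(115, 218, 205), (152, 159, 173), (153, 173, 196), (169, 208, 187), (170, 187, 143), (173, 130, 170), (174, 170, 210), (181, 203, 172), (182, 172, 137), (188, 139, 182), (189, 182, 219), (231, 205, 190), (232, 190, 158), (233, 158, 130), (236, 118, 106), (237, 106, 69), (238, 69, 31)]
-10 lip 44.0 rear 189.0 gripend 242.4
0 lip 73.8 rear 199.1 gripend 248.0
10 lip 103.2 rear 211.1 gripend 254.9
15 lip 117.7 rear 217.6 gripend 258.8
20 lip 132.0 rear 224.4 gripend 262.9
25 lip 146.3 rear 231.5 gripend 267.2
30 lip 160.4 rear 238.8 gripend 271.7
35 lip 174.4 rear 246.4 gripend 276.4
circles [[326, 134, 16], [300, 158, 16], [354, 158, 16], [278, 122, 16], [366, 124, 16]]
[[0.12, -0.99, -0.0], [-0.96, -0.11, 0.25], [-0.24, -0.03, -0.97]] [-130.3  276.2   85.5]
```

All five balls are held and clear of the pan. Next I move to the jar, which the top camera with its bias corrected puts at (512,-285.5), with smooth ramps.

arm_command(deltas=[[0,[0,5,-2],0],[0,[0,12,-4],0],[0,[0,20,-4],0],[0,[0,27,-4],0],[0,[0,30,-4],0],[0,[0,30,-2],0],[0,[-3,30,0],0],[0,[-7,30,0],0],[0,[-11,30,0],0],[0,[-15,27,0],0],[0,[-19,20,0],0],[0,[-22,10,0],0],[0,[-24,4,0],0],[0,[-24,0,0],0],[0,[-22,0,0],0],[0,[-17,0,0],0],[0,[-11,0,0],0],[0,[-5,0,0],0],[0,[-2,0,0],0],[0,[0,0,0],0]])

```text
clock: 24.62
tool_pos: [457.8, -292.2, 186.2]
eef_rot: [0.998, 0.058, 0.0, 0.0]
wrist_force: [0.1, 0.1, -3.2]
width: 21.6
gripper_force: 60.0
```

```bash
python3 - <<'E'
from h import *
look('pics/w16.png')
m=camera_model("wrist")
P=state()["tool_pos"]
for X in [(512,-285.5,80),(560,-280,80),(464,-291,80),(518,-333,80),(506,-238,80)]: print(X,proj("wrist",X,m))
print(rel([412.7,-297.2,186]))
b=cv2.imread("pics/w16.png");s=cv2.cvtColor(b,cv2.COLOR_BGR2HSV)[:,:,1]
for r in (20,40,60,80,100): c=np.nonzero(s[r,150:560]<28)[0]+150; print(r,c.min() if len(c) else 0,c.max() if len(c) else 0)
g=cv2.cvtColor(b,cv2.COLOR_BGR2GRAY)
c=cv2.imread("pics/w16.png")
# jar in scene image
a=capture("scene");cv2.imwrite("pics/s3.png",a[:,:,::-1])
hs=cv2.cvtColor(a,cv2.COLOR_RGB2HSV)
E
```

```text
t 24.62 tcp [ 457.8 -292.2  186.2] yang -83.31 F [ 0.1  0.1 -3.2] w 21.6 grip 60.0 liprow 35 pitch -13.0
G in pan -227.4 95.5
edges [(111, 216, 203), (150, 165, 189), (151, 189, 205), (169, 199, 180), (170, 180, 150), (173, 139, 168), (174, 168, 204), (181, 197, 167), (182, 167, 132), (188, 130, 176), (189, 176, 213), (192, 213, 201), (234, 194, 169), (235, 169, 147), (236, 147, 127), (237, 127, 87), (238, 87, 32)]
-10 lip 44.1 rear 189.0 gripend 242.4
0 lip 73.9 rear 199.2 gripend 248.0
10 lip 103.4 rear 211.1 gripend 254.9
15 lip 117.9 rear 217.7 gripend 258.8
20 lip 132.3 rear 224.5 gripend 262.9
25 lip 146.5 rear 231.6 gripend 267.3
30 lip 160.6 rear 238.9 gripend 271.8
35 lip 174.7 rear 246.5 gripend 276.5
circles [[352, 158, 16], [280, 130, 16], [330, 130, 16], [306, 158, 16], [368, 126, 16]]
(512, -285.5, 80) [323.1 166.2]
(560, -280, 80) [323.3  96.2]
(464, -291, 80) [322.9 230.5]
(518, -333, 80) [388.4 165.6]
(506, -238, 80) [257.9 166.8]
[-45.8  -0.2   0.1]
20 0 0
40 254 393
60 255 391
80 254 393
100 253 509
```

```bash
python3 - <<'E'
from h import *
a=cv2.imread("pics/scene0.png")
s=cv2.cvtColor(a,cv2.COLOR_BGR2HSV)[:,:,1]
mask=((s<60)*255).astype(np.uint8)[205:275,175:240]
n,l,st,ce=cv2.connectedComponentsWithStats(mask);i=1+st[1:,4].argmax();print(st[i]+[175,205,0,0,0])
x0,y0,w,h,_=st[i]
print("L",onz("scene",(175+x0,230),80),"R",onz("scene",(175+x0+w,230),80),"back",onz("scene",(175+x0+w/2,205+y0),80))
# predicted rim pixel box for centre guess
for c in ((512,-285.5),(509,-287.5)):
    t=np.linspace(0,2*np.pi,60);q=np.array([proj("scene",[c[0]+55*np.cos(k),c[1]+55*np.sin(k),80]) for k in t]);print(c,q.min(0),q.max(0))
E
```

```text
[ 175  205   65   70 4532]
L [ 543.1 -353.8   80. ] R [ 501.9 -201.2   80. ] back [ 412.4 -326.2   80. ]
(512, -285.5) [183.4 215.4] [228.8 239.9]
(509, -287.5) [183.2 214.7] [228.5 239.1]
```

arm_command(deltas=[[0,[-2,0,0],0],[0,[-4,0,0],0],[0,[-6,0,0],0],[0,[-7,0,0],0],[0,[-8,0,0],0],[0,[-7,0,0],0],[0,[-5,0,0],0],[0,[-4,0,0],0],[0,[-2,0,0],0],[0,[-1,0,0],0],[0,[0,0,0],0]])

```text
clock: 25.63
tool_pos: [411.8, -297.3, 186.1]
eef_rot: [0.998, 0.058, 0.0, 0.0]
wrist_force: [-0.1, -0.2, -2.5]
width: 21.4
gripper_force: 60.0
```

arm_command(deltas=[[0,[1,-2,0],0],[0,[0,0,0],0],[0,[0,0,0],0]], squeeze=6)

```text
clock: 25.88
tool_pos: [412.7, -294.9, 185.9]
eef_rot: [0.998, 0.059, -0.0, -0.0]
wrist_force: [-0.9, 0.0, -1.9]
width: 21.8
gripper_force: 6.0
```

```bash
python3 -c "
from h import *
look('pics/w17.png')"
```

```text
t 25.88 tcp [ 412.7 -294.9  185.9] yang -83.29 F [-0.9  0.  -1.9] w 21.8 grip 6.0 liprow 12 pitch -21.0
G in pan -270.2 79.6
edges [(48, 88, 101), (49, 101, 117), (51, 128, 160), (52, 160, 199), (53, 199, 232), (160, 237, 210), (162, 199, 167), (163, 167, 125), (164, 125, 101), (167, 113, 134), (168, 134, 167), (169, 167, 185), (170, 185, 173), (188, 192, 175), (196, 150, 165), (197, 165, 179), (207, 177, 158), (208, 158, 141), (210, 132, 116)]
-10 lip 44.1 rear 189.0 gripend 242.4
0 lip 73.9 rear 199.2 gripend 248.1
10 lip 103.3 rear 211.1 gripend 255.0
15 lip 117.8 rear 217.7 gripend 258.8
20 lip 132.2 rear 224.5 gripend 263.0
25 lip 146.4 rear 231.6 gripend 267.3
30 lip 160.5 rear 238.9 gripend 271.8
35 lip 174.6 rear 246.5 gripend 276.5
circles [[350, 174, 13], [292, 180, 12], [324, 180, 12], [310, 198, 12], [342, 198, 14]]
```

arm_command(deltas=[[0,[0,0,0],0],[0,[0,0,0],0]], squeeze=40)

```text
clock: 26.1
tool_pos: [412.8, -295.1, 186.1]
eef_rot: [0.998, 0.058, 0.0, 0.0]
wrist_force: [0.2, 0.4, -1.1]
width: 21.6
gripper_force: 40.0
```

```bash
python3 - <<'E'
from h import *
look('pics/w18.png')
b=cv2.imread('pics/w18.png').astype(int);p=b[100:315,312:336].mean((1,2)).astype(int)
print([(i+100,p[i]) for i in range(0,215,4)])
E
```

```text
t 26.1 tcp [ 412.8 -295.1  186.1] yang -83.3 F [ 0.2  0.4 -1.1] w 21.6 grip 40.0 liprow 13 pitch -20.5
G in pan -270.1 79.9
edges [(49, 97, 113), (51, 123, 147), (52, 147, 185), (53, 185, 223), (54, 223, 235), (131, 234, 220), (150, 189, 206), (151, 206, 235), (162, 237, 216), (163, 216, 172), (164, 172, 101), (167, 108, 134), (168, 134, 197), (169, 197, 236), (175, 220, 206), (176, 206, 178), (177, 178, 165), (178, 165, 192), (182, 199, 180), (183, 180, 161), (199, 188, 157), (200, 157, 118), (204, 120, 153), (205, 153, 176), (206, 176, 160), (207, 160, 134), (208, 134, 114)]
-10 lip 44.1 rear 189.0 gripend 242.4
0 lip 73.9 rear 199.2 gripend 248.1
10 lip 103.3 rear 211.2 gripend 255.0
15 lip 117.9 rear 217.7 gripend 258.8
20 lip 132.2 rear 224.5 gripend 263.0
25 lip 146.5 rear 231.6 gripend 267.3
30 lip 160.6 rear 238.9 gripend 271.8
35 lip 174.6 rear 246.5 gripend 276.5
circles [[336, 138, 10], [290, 166, 12], [342, 178, 12], [318, 192, 12]]
[(100, np.int64(246)), (104, np.int64(246)), (108, np.int64(246)), (112, np.int64(246)), (116, np.int64(245)), (120, np.int64(245)), (124, np
[... 335 characters left out ...]
4(154)), (188, np.int64(183)), (192, np.int64(206)), (196, np.int64(201)), (200, np.int64(118)), (204, np.int64(153)), (208, np.int64(114)), (212, np.int64(103)), (216, np.int64(104)), (220, np.int64(103)), (224, np.int64(106)), (228, np.int64(105)), (232, np.int64(107)), (236, np.int64(106)), (240, np.int64(110)), (244, np.int64(104)), (248, np.int64(106)), (252, np.int64(103)), (256, np.int64(103)), (260, np.int64(103)), (264, np.int64(103)), (268, np.int64(94)), (272, np.int64(89)), (276, np.int64(83)), (280, np.int64(65)), (284, np.int64(21)), (288, np.int64(20)), (292, np.int64(19)), (296, np.int64(19)), (300, np.int64(19)), (304, np.int64(17)), (308, np.int64(16)), (312, np.int64(16))]
```

arm_command(deltas=[[0,[0,0,-2],0],[0,[0,0,-6],0],[0,[0,0,-8],0],[0,[-2,0,-8],0],[0,[-5,0,-4],0],[0,[-8,0,0],0],[0,[-8,0,0],0],[0,[-4,0,0],0],[0,[0,0,0],0]], squeeze=60)

```text
clock: 26.9
tool_pos: [384.3, -298.1, 213.7]
eef_rot: [0.998, 0.058, -0.0, -0.0]
wrist_force: [-0.4, -0.5, -2.0]
width: 21.4
gripper_force: 60.0
```

```bash
python3 - <<'E'
from h import *
b=pitch('pics/w19.png');m=camera_model("wrist")
c=np.array([513,-284.5])
t=np.linspace(0,2*np.pi,24)
for z,r in((80,55),(19,39)):
    q=np.array([proj("wrist",[c[0]+r*np.cos(k),c[1]+r*np.sin(k),z],m) for k in t]);print(z,q.min(0),q.max(0))
g=cv2.medianBlur(cv2.cvtColor(b,cv2.COLOR_RGB2GRAY),3)[0:230,180:480]
h=cv2.HoughCircles(g,cv2.HOUGH_GRADIENT,1,12,param1=90,param2=11,minRadius=9,maxRadius=15)
for x,y,r in h[0]: print((x+180,y,r),onz("wrist",(x+180,y),19,m)-[*c,0])
tp=capture("top");cv2.imwrite("pics/t2.png",tp[:,:,::-1])
print([proj("top",[513,-284.5,z]) for z in(19,80)])
ball=cv2.cvtColor(tp,cv2.COLOR_RGB2GRAY)
h=cv2.HoughCircles(cv2.resize(ball[205:275,400:475],None,fx=4,fy=4,interpolation=2),cv2.HOUGH_GRADIENT,1,22,param1=80,param2=12,minRadius=12,maxRadius=21)
for x,y,r in h[0]: print("top",(400+x/4,205+y/4,r/4),onz("top",(400+x/4,205+y/4),19))
E
```

```text
t 26.9 tcp [ 384.3 -298.1  213.7] yang -83.36 F [-0.4 -0.5 -2. ] w 21.4 grip 60.0 liprow 0 pitch -25.0
80 [252.4 -18.6] [398. 139.]
19 [282.3  31.1] [367.5 122.5]
(np.float32(329.5), np.float32(94.5), np.float32(10.3)) [-13.7  -5.9  19. ]
(np.float32(341.5), np.float32(145.5), np.float32(11.8)) [-57.8 -22.7  19. ]
(np.float32(321.5), np.float32(169.5), np.float32(9.6)) [-82.4  -6.3  19. ]
(np.float32(284.5), np.float32(162.5), np.float32(10.1)) [-79.9  29.9  19. ]
(np.float32(288.5), np.float32(132.5), np.float32(9.6)) [-51.7  28.7  19. ]
[array([432.7, 236.4]), array([437.8, 233.5])]
top (np.float32(442.125), np.float32(259.375), np.float32(4.75)) [ 451.4 -306.1   19. ]
top (np.float32(435.125), np.float32(242.625), np.float32(3.35)) [ 496.2 -290.    19. ]
top (np.float32(427.125), np.float32(255.375), np.float32(4.55)) [ 462.9 -267.3   19. ]
```

```bash
python3 - <<'E'
from h import *
ch=" .:-=+*#%@"
def art(f,y0,y1,x0,x1,sx,sy):
    b=cv2.imread(f);hs=cv2.cvtColor(b,cv2.COLOR_BGR2HSV);g=b.mean(2);
    for y in range(y0,y1,sy): print("%3d "%y+"".join("~" if hs[y,x,1]>40 and g[y,x]>100 else ch[min(9,int(g[y:y+sy,x:x+sx].mean()/25.6))] for x in range(x0,x1,sx)))
art("pics/w19.png",0,260,220,430,3,6)
print()
art("pics/t2.png",212,290,405,475,1,2)
E
```

```text
0 ~~~~~~~~~~~~~~~~~~~~~%@#+-----------------------+%@%%~~~~~~~~~~~~~~~~~
  6 ~~~~~~~~~~~~~~~~~~~%@#=---------------------------=#@%%~~~~~~~~~~~~~~~
 12 ~~~~~~~~~~~~~~~~~%@%=-------------------------------+%@%~~~~~~~~~~~~~~
 18 ~~~~~~~~~~~~~~~~%@#----------------------------------=%@%~~~~~~~~~~~~~
 24 ~~~~~~~~~~~~~=*%@*---------+*#%@@%%%%#*+====-----------#@%~~~~~~~~~~~~
 30 ~~~~~~~~~~~~~+%@#-------=*%@@@@@@@@@@@@%%*+===---------=%@%~~~~~~~~~~~
 36 ~~~~~~~~~~~~=#%%=-----=#@@@@@@@@@@@@@@@@@@@#+====-------=@%%~~~~~~~~~~
 42 ~~~~~~~~~~~-+%@*-----+%@@@@@@@@@@@@@@@@@@@@@@#+===-------%@%~~~~~~~~~~
 48 ~~~~~~~~~~~**%@=----+%@@@@@@@@@@@@@@@@@@@@@@@@@*===------*@%~~~~~~~~~~
 54 ~~~~~~~~~~~~#%@=---=%@@@@@@@@@@@@@@@@@@@@@@@@@@%====-----+@@#~~~~~~~~~
 60 ~~~~~~~~~~~~*%@=---#@@@@@@@@@@@@@@@@@@@@@@@@@@@@#====----+@%#~~~~~~~~~
 66 ~~~~~~~~~~~~~%@==-=%@@@@@@@@@@@@@@@@@@@@@@@@@@@@@====----*@%#~~~~~~~~~
 72 ~~~~~~~~~~~~~%@*===@@@@@@@@@@@@@@@@@@@@@@@@@@@@@@*===----%@%~~~~~~~~~~
 78 ~~~~~~~~~~~~~*%%===@@@@@@@@@@@@@@@@@@@@@@@@@@@@@@+===---*@@#~~~~~~~~~~
 84 ~~~~~~~~~~~~~~%@#==%@@@@@@@@@@@@@@%%%%%@@@@@@@@@
[... 4423 characters left out ...]
~::.........:::::::...:::
272 ~~~~~~~~~~~~~~~~~~~~~~~~~~--::.:::.::~~~~~~~-:...........::::::...::::
274 ~~~~~~~~~~~~~~~~~~~~~~~:.............................:::::::::...:::::
276 --~~~~~~~~~~~~~~~~~~~~~:..............................::::::::...:::::
278 :::-~~~~~~~~~~~~~~~~~~~:................:::::::......:....:::...::::::
280 :::::::::::::------:::::................:::::::.......:...::::.:::::::
282 ::::::::::::::::::::::::................:::::::...........::::::::::::
284 ::::::::::::::::::::::::.................::::::............:::::::::::
286 :::::::::::::::::::::::::................::::::........::.::::::::::::
288 :::::::::::::::::::::::::................:::::::.......:.:::::::::::::
```

The art shows the droop was too fast. One ball is in the jar and four lie on the bench beside it: wrist pixels (341,145), (284,162), (321,169) and (288,132). I locate them, and the neighbours, so I can scoop them up against the jar.

```bash
python3 - <<'E'
from h import *
b=capture("wrist");m=camera_model("wrist");cv2.imwrite("pics/w20.png",b[:,:,::-1])
hs=cv2.cvtColor(b,cv2.COLOR_RGB2HSV);mask=((hs[:,:,1]<45)&(b.mean(2)>140)).astype(np.uint8)
for (u,v) in ((341,145),(284,162),(321,169),(288,132)): print((u,v),"z9",onz("wrist",(u,v),9,m))
g=cv2.medianBlur(cv2.cvtColor(b,cv2.COLOR_RGB2GRAY),3)[100:190,240:380]
h=cv2.HoughCircles(g,cv2.HOUGH_GRADIENT,1,12,param1=90,param2=10,minRadius=8,maxRadius=14)
print((h[0]+[240,100,0]).tolist())
t=cv2.imread("pics/t2.png");th=cv2.cvtColor(t,cv2.COLOR_BGR2HSV)
red=((th[:,:,0]<8)|(th[:,:,0]>172))&(th[:,:,1]>150)
r0=cv2.imread("pics/top0.png");rh=cv2.cvtColor(r0,cv2.COLOR_BGR2HSV);red=(((rh[:,:,0]<8)|(rh[:,:,0]>172))&(rh[:,:,1]>150)).astype(np.uint8)
n,l,st,ce=cv2.connectedComponentsWithStats(red)
for i in range(1,n):
    if st[i,4]>100:
        x,y,w,hh,_=st[i]; print("red",st[i],[onz("top",q,4) for q in((x,y),(x+w,y),(x+w,y+hh),(x,y+hh))])
for q in ((488,220),(498,240),(515,278)): print("spoon",onz("top",q,5))
# jar rim from wrist (outer top ring near rows) 
for q in ((388,60),(262,60)): print("jar rim",onz("wrist",q,80,m))
for q in ((442.5,259),(423,258),(437,260),(424.5,268.5),(438,268.5)): print("topball",q,onz("top",q,9))
E
```

```text
(341, 145) z9 [ 456.5 -307.2    9. ]
(284, 162) z9 [ 433.7 -253.1    9. ]
(321, 169) z9 [ 431.2 -290.4    9. ]
(288, 132) z9 [ 462.7 -254.4    9. ]
[[286.5, 135.5, 9.600000381469727], [341.5, 149.5, 9.399999618530273], [284.5, 164.5, 9.399999618530273], [322.5, 172.5, 9.600000381469727]]
red [ 385  322   63   34 1207] [array([ 290.9, -151.6,    4. ]), array([ 287.6, -316.6,    4. ]), array([ 200.3, -312. ,    4. ]), array([ 203.4, -148.3,    4. ])]
spoon [ 555.4 -437.4    5. ]
spoon [ 500.8 -460.6    5. ]
spoon [ 398.8 -498.7    5. ]
jar rim [ 521.9 -331.3   80. ]
jar rim [ 510.8 -236.8   80. ]
topball (442.5, 259) [ 453.1 -309.5    9. ]
topball (423, 258) [ 456.9 -258.     9. ]
topball (437, 260) [ 450.8 -294.8    9. ]
topball (424.5, 268.5) [ 428.9 -260.7    9. ]
topball (438, 268.5) [ 428.2 -296.3    9. ]
```

```bash
python3 - <<'E'
from h import *
for n,f in(("scene","pics/scene0.png"),("top","pics/top0.png")):
    b=cv2.imread(f);h=cv2.cvtColor(b,cv2.COLOR_BGR2HSV);red=(((h[:,:,0]<8)|(h[:,:,0]>172))&(h[:,:,1]>120))
    if n=="scene":
        for x0,x1 in((230,250),(276,292)):
            ys,xs=np.nonzero(red[140:180,x0:x1]);
            print([(x,int(ys[xs==x-x0].min())+140) for x in range(x0,x1) if (xs==x-x0).any()])
    else:
        ys,xs=np.nonzero(red[315:365,380:460]);
        for y in range(0,50,2):
            c=np.nonzero(red[315+y,380:460])[0]
            if len(c): print(315+y,c.min()+380,c.max()+380)
E
```

```text
[(237, 160), (238, 160), (239, 160), (240, 161), (241, 155), (242, 155), (243, 155), (244, 176)]
[(281, 164), (282, 164), (283, 163), (284, 159), (285, 158), (286, 158)]
323 426 444
325 408 444
327 388 444
329 385 444
331 385 453
333 385 453
335 385 451
337 386 451
339 386 451
341 386 452
343 386 452
345 387 453
347 387 455
349 387 455
351 387 413
353 387 402
355 400 402
```

```bash
python3 - <<'E'
from h import *
for q in((238.5,160),(242,155),(282,163.5),(285,158)): print(q,onz("scene",q,150))
print(onz("top",(415,339),4))
E
```

```text
(238.5, 160) [ 274.7 -287.8  150. ]
(242, 155) [ 242.7 -289.8  150. ]
(282, 163.5) [ 263.4 -166.7  150. ]
(285, 158) [ 229.  -168.9  150. ]
[ 245.5 -228.3    4. ]
```

arm_command(deltas=[[0,[-4,-8,0],0.06],[0,[-14,-8,0],0.057],[0,[-16,0,0],0],[0,[-14,0,0],0],[0,[-10,0,0],0],[0,[-6,0,0],0],[0,[0,0,0],0]])

```text
clock: 27.63
tool_pos: [319.3, -283.8, 214.1]
eef_rot: [1.0, -0.0, -0.0, 0.0]
wrist_force: [0.8, 0.7, -1.7]
width: 21.7
gripper_force: 60.0
```

arm_command(deltas=[[0,[2,-2,15],0],[0,[1,-1,25],0],[0,[0,0,25],0],[0,[0,0,22],0],[0,[0,0,10],0],[0,[0,0,8],0],[0,[0,0,8],0],[0,[0,0,8],0],[0,[0,0,7],0],[0,[0,0,7],0],[0,[0,0,7],0],[0,[0,0,7],0],[0,[0,0,6],0],[0,[0,0,4],0],[0,[0,0,3],0],[0,[0,0,0],0]], squeeze=7)

```text
clock: 28.97
tool_pos: [323.0, -281.6, 54.8]
eef_rot: [1.0, 0.001, -0.001, 0.001]
wrist_force: [-19.9, 4.1, 68.4]
width: 0.2
gripper_force: 34.4
```

```bash
cat >> h.py <<'E'
ch=" .:-=+*#%@"
def art(f,y0,y1,x0,x1,sx,sy):
    b=cv2.imread(f);hs=cv2.cvtColor(b,cv2.COLOR_BGR2HSV);g=b.mean(2)
    for y in range(y0,y1,sy): print("%3d "%y+"".join("~" if hs[y,x,1]>40 and g[y,x]>100 else ch[min(9,int(g[y:y+sy,x:x+sx].mean()/25.6))] for x in range(x0,x1,sx)))
E
python3 - <<'E'
from h import *
pitch("pics/w21.png");prof("pics/w21.png",60,290);art("pics/w21.png",20,235,235,415,3,5)
E
```

```text
t 28.97 tcp [ 323.  -281.6   54.8] yang -89.94 F [-19.9   4.1  68.4] w 0.2 grip 34.4 liprow 0 pitch -25.0
edges [(220, 188, 158), (221, 158, 102), (270, 96, 75), (271, 75, 48)]
-10 lip 43.9 rear 188.9 gripend 242.3
0 lip 73.7 rear 199.1 gripend 248.0
10 lip 103.1 rear 211.0 gripend 254.9
15 lip 117.6 rear 217.5 gripend 258.7
20 lip 132.0 rear 224.3 gripend 262.8
25 lip 146.2 rear 231.4 gripend 267.2
30 lip 160.3 rear 238.8 gripend 271.7
35 lip 174.4 rear 246.3 gripend 276.4
 20 ~~~~~~~=+**##***=+~-------==++**##**++====+*#%%@@%%##~~~~~~~
 25 ~~~~~~~~==+++++==~~~~~~====---------------+*##%%%%%#*~~~~~~~
 30 ~~~~~~~~~~-====*~~~~~~~~~~~~~~~~~~~~~~~~~~=+*######*#~~~~~~~
 35 ~~~~~~~~~~~~~~~~~~~~~~~~~~~~~~~~~~~~~~~~~~-=+*****+*~~~~~~~~
 40 ~~~~~~~~~~~~~~~~~~~~~~~~~~~~~~~~~~~~~~~~~~~-=====+#~~~~~~~~~
 45 ~~~~~~~~~~~~~~~~~~~~~~~~~~~~~~~~~~~~~~~~~~~~~~~+~~~~~~~~~~~~
 50 ~~~~~~~~~~~~~~~~~~~~~~~~~~~~~~~~~~~~~~~~~~~~~~~~~~~~~~~~~~~~
 55 ~~~~~~~~~#%%%%%##~~~~~~~~~~~~~~~~~~~~~~~~~~~~~~~~~~~~~~~~~~~
 60 ~~~~~~~~#%%@@%%%#*~~~~~~~~~~~~~~~*#%%%%#~~~~~~~~~~~~~~~~~~~~
 65 ~~~~~~~~#%%#@@%%#*~~~~~~~~~~~~~~
[... 1473 characters left out ...]
~~~~~~~~~~~~~~~~~~~~~~~~~~~~~~~~~~~~~~~~~~~~~~~~~~
185 ~~~~~~~~~~~~~~~~~~~~~~~~~~~~~~~~~~~~~~~~~~~~~~~~~~~~~~~~~~~~
190 ~~~~~~~~~~~~~~~~~~~~~~~~~~~~~~~~~~~~~~~~~~~~~~~~~~~~~~~~~~~~
195 ~~~~~~~~~~~~~~~~~~~~~~~~~~~~~~~~~~~~~~~~~~~~~~~~~~~~~~~~~~~~
200 ~~~~~~~~~~~~~~~~~~~~~~~~~~~~~~~~~~~~~~~~~~~~~~~~~~~~~~~~~~~~
205 ~~~~~~~~~~~~~~~~~~~~~~~~~~~~~~~~~~~~~~~~~~~~~~~~~~~~~~~~~~~~
210 ~~~~~~~~~~~~~~~~~~~~~~~~~~~~~~~~~~~~~~~~~~~~~~~~~~~~~~~~~~~~
215 ~~~~~~~~~~~~++++*##############################~~~~~~~~~~~~~
220 ~~~~~~~~~~~~----==++==============+############~~~~~~~~~~~~~
225 ~~~~~~~~~~~---------------------==+############~~~~~~~~~~~~~
230 ~~~~~~~~~~~-------------------=================~~~~~~~~~~~~~
```

arm_command(deltas=[[0,[0,0,-5],0],[0,[0,0,-8],0],[0,[0,0,-10],0],[0,[0,0,-15],0],[0,[0,0,-20],0],[0,[0,0,-25],0],[0,[0,0,-25],0],[0,[0,0,-25],0],[0,[0,0,-20],0],[0,[0,0,0],0],[0,[0,0,0],0]], squeeze=5)

```text
clock: 29.93
tool_pos: [324.1, -281.0, 205.7]
eef_rot: [1.0, -0.0, 0.001, 0.001]
wrist_force: [-0.1, -0.4, 0.0]
width: 0.4
gripper_force: 0.0
```

```bash
python3 - <<'E'
from h import *
s=state();print(s["clock"],s["tool_pos"],s["wrist_force"],s["width"])
b=capture("wrist");cv2.imwrite("pics/w22.png",b[:,:,::-1]);np.save("w22.npy",camera_model("wrist"),allow_pickle=True)
a=capture("scene");cv2.imwrite("pics/s4.png",a[:,:,::-1])
art("pics/w22.png",40,330,200,450,4,8)
art("pics/s4.png",150,270,170,290,1,2)
E
```

```text
29.9333 [ 324.07931259 -281.02179692  205.65835921] [-0.1087336  -0.41344422  0.01452532] 0.4321113304311331
 40 ~~~~~~~~~~~~~~~~~~==---=+#%%%%%%%%%%%%%%#+--=#*#~~~~~~~~~~~~~~~
 48 ~~~~~~~~~~~~~~~~~~~-=-------=++****++=----=#%##~~~~~~~~~~~~~~~~
 56 ~~~~~~~~~~~~~~~~~~~~-==-----------------+#%##~~~~~~~~~~~~~~~~~~
 64 ~~~~~~~~~~~~~~~~~~~~~~##+==--------=+*#%###~~~~~~~~~~~~~~~~~~~~
 72 ~~~~~~~~~~~~~~~~~~~~~+###*===++**#####%%#~~~~~~~~~~~~~~~~~~~~~~
 80 ~~~~~~~~~~~~~~~~~~~~~~***~~~~~~~*~~~=*###~~~~~~~~~~~~~~~~~~~~~~
 88 ~~~~~~~~~~~~~~~~~~~~~~~~~~~~~~~~~~~~~**#~~~~~~~~~~~~~~~~~~~~~~~
 96 ~~~~~~~~~~~~~~~~~~~~~~#%%#~~~~~~~~%~~~~~~~~~~~~~~~~~~~~~~~~~~~~
104 ~~~~~~~~~~~~~~~~~~~~~~*##*#~~~~~#%%##~~~~~~~~~~~~~~~~~~~~~~~~~~
112 ~~~~~~~~~~~~~~~~~~~~~~~*#~~~~~~~+**#~~~~~~~~~~~~~~~~~~~~~~~~~~~
120 ~~~~~~~~~~~~~~~~~~~~~~~~~~~~~~~~~~~~~~~~~~~~~~~~~~~~~~~~~~~~~~~
128 ~~~~~~~~~~~~~~~~~~~~~~~~~~~~~~~~~~~~~~~~~~~~~~~~~~~~~~~~~~~~~~~
136 ~~~~~~~~~~~~~~~~~~~~~~~~~~~~~~~~~~~~~~~~~~~~~~~~~~~~~~~~~~~~~~~
144 ~~~~~~~~~~~~~~~~~~~~~~~~~~~~~~~~~~~~~~~~~~~~~~~~~~~~~~~~~~~~~~~
152 ~~~~~~~~~~~~~~~~~~~~~~~~~~~~~~~~~~~
[... 8324 characters left out ...]
:::::::::::::::::::~++++++++++++++++++++++++++++++++++~*=:::=::-***+*+++++*
260 ++++++~+++~++++++=--=+++=----::-:-:---::::::::::---::::::::::::-~+++++++++++++++++++++~++++++++~++~+*-:::-::****+**+*++*
262 ++++++++++++++~~+++-:---=+++++==========-=+====----::::----:-~~+++++++++++~++~+++++++++++++~++++~++*+:::=::+******+++++*
264 +++++~++++++++++++++~---:::-----------------::::::----~+++++++++++++++++++~++++++++++++++++++++++~+*-:::-::*******++++**
266 +++++++~+~~++++++++++~+~+++---:--::::::::::----~+~~++++++++++++++++++++++++++++++++++++++++++++++~++:::-+::*******+*++**
268 +++~~+++++++~++++++++++++++~+~~~~~+~~+~~~~~++++++++~++++~++++++++++++~++++~++++++++++~++++++++++~=*=:::+::-******+**+***
```

```bash
python3 - <<'E'
from h import *
m=np.load("w22.npy",allow_pickle=True).item()
im=cv2.imread("pics/w22.png");hs=cv2.cvtColor(im,cv2.COLOR_BGR2HSV);g=im.mean(2)
for r in (188,190,192,194,196,200,220,236,240,244,248,252): c=np.nonzero(hs[r,270:380,1]<40)[0]+270; print(r,(c.min(),c.max()) if len(c) else None)
for r in (262,275,290,305): c=np.nonzero(g[r,290:360]<18)[0]+290; print("blk",r,(c.min(),c.max()) if len(c) else None)
print("lip",onz("wrist",(288,191),1,m),onz("wrist",(356,191),1,m))
L=onz("wrist",(322,191),1,m)
for z,x in ((30,-25),(2,-24),(45,-47),(97,-90),(69,-67)): print((x,z),proj("wrist",[L[0]-40+x,L[1],z],m))
for (u,v) in ((296,104),(336,104)): print("ball",onz("wrist",(u,v),9,m))
E
```

```text
188 (np.int64(291), np.int64(336))
190 (np.int64(290), np.int64(354))
192 (np.int64(290), np.int64(354))
194 (np.int64(290), np.int64(354))
196 (np.int64(290), np.int64(354))
200 (np.int64(289), np.int64(354))
220 (np.int64(287), np.int64(356))
236 (np.int64(286), np.int64(357))
240 (np.int64(286), np.int64(357))
244 (np.int64(286), np.int64(357))
248 (np.int64(287), np.int64(355))
252 (np.int64(314), np.int64(328))
blk 262 None
blk 275 None
blk 290 (np.int64(329), np.int64(329))
blk 305 None
lip [ 347.8 -244.6    1. ] [ 347.8 -313.2    1. ]
(-25, 30) [322.  261.3]
(-24, 2) [322.1 252.3]
(-47, 45) [321.9 288.2]
(-90, 97) [321.7 359. ]
(-67, 69) [321.8 318.9]
ball [ 429.8 -254.8    9. ]
ball [ 429.8 -292.1    9. ]
```

```bash
python3 - <<'E'
from h import *
m=np.load("w22.npy",allow_pickle=True).item();K=m["intrinsics"]
def bywidth(u0,u1,v,w):
    d=K[0,0]*w/(u1-u0);p=np.array([((u0+u1)/2-K[0,2])/K[0,0]*d,(v-K[1,2])/K[1,1]*d,d]);return m["R"].T@(p-m["t"])
print("lip",bywidth(289.5,354.5,190,64),"rear",bywidth(285.5,357.5,246,64))
a=cv2.imread("pics/s4.png")[188:246,215:262];b=cv2.imread("pics/scene0.png")[188:246,215:262]
d=np.abs(a.astype(int)-b).sum(2)>60
for y in range(0,58,2): print(188+y,"".join("#" if d[y,x] else "." for x in range(47)))
t=capture("top");cv2.imwrite("pics/t3.png",t[:,:,::-1])
for uv in((226,217),(247,219)):
    for z in(0,25): print(uv,z,onz("scene",uv,z))
E
```

```text
lip [ 349.78391165 -278.92333607    9.4088674 ] rear [ 305.65320768 -278.61823877   57.16325796]
188 ......................#..###..#################
190 ..........#...#.#.....#..###...###########.####
192 #############################..#########.#.....
194 ######.#......##.......##.##...................
196 ..............################.#...............
198 .............#######################...........
200 .............########################..........
202 ............##########################.........
204 ...........########..#################....#####
206 ...........########.#############...###########
208 ...........#########################.##########
210 ...........##########.....##########......#...#
212 ...........####################################
214 .........##########........####################
216 ........###...............#####################
218 ...............................################
220 ................................###############
222 ................................#.......#######
224 ...............................................
226 ...............................................
228 ...............................................
230 ...............................................
232 ...............................................
234 .................#...#.........................
236 ...............#######.........................
238 ................#######........................
240 .................###...........................
242 ................###............................
244 .................##............................
(226, 217) 0 [ 337.7 -312.3    0. ]
(226, 217) 25 [ 374.4 -295.    25. ]
(247, 219) 0 [ 332.2 -251.8    0. ]
(247, 219) 25 [ 369.  -236.3   25. ]
```

The scoop slipped free. It now leans nose-down about 27°, with its lip at (350,-279) and its handle top resting against the red stand. I regrasp it there.

arm_command(deltas=[[50,[-10,-1,0],0],[50,[-14,0,0],0],[50,[-9,0,0],0],[50,[0,0,10],0],[50,[0,0,22],0],[50,[0,0,25],0],[50,[0,0,25],0],[50,[0,0,22],0],[50,[0,0,13],0],[50,[0,0,7],0],[50,[0,0,0],0],[50,[0,0,0],0]])

```text
clock: 31.08
tool_pos: [290.0, -279.6, 81.2]
eef_rot: [1.0, -0.0, -0.0, -0.0]
wrist_force: [0.6, 0.0, -0.1]
width: 50.2
gripper_force: 0.0
```

arm_command(deltas=[[30,[0,0,0],0],[24,[0,0,0],0],[0,[0,0,0],0],[0,[0,0,0],0],[0,[0,0,0],0],[0,[0,0,0],0]], squeeze=60)

```text
clock: 31.58
tool_pos: [290.7, -279.7, 81.3]
eef_rot: [1.0, -0.0, 0.0, 0.0]
wrist_force: [-0.6, 1.0, 4.3]
width: 21.9
gripper_force: 60.0
```

arm_command(deltas=[[0,[2,0,-3],0],[0,[8,0,0],0],[0,[14,0,0],0],[0,[16,0,0],0],[0,[10,0,0],0],[0,[6,0,0],0],[0,[5,0,0],0],[0,[5,0,0],0],[0,[5,0,0],0],[0,[5,0,0],0],[0,[5,0,0],0],[0,[4,0,0],0],[0,[3,0,0],0],[0,[0,0,0],0]])

```text
clock: 32.75
tool_pos: [379.0, -279.7, 84.1]
eef_rot: [1.0, -0.0, 0.0, 0.0]
wrist_force: [-0.4, 0.6, -2.1]
width: 21.7
gripper_force: 60.0
```

```bash
cat >> h.py <<'E'
GX,GZ=-60.6,61.3
def rows(v=True):
    s=state();a=axes();P=s["tool_pos"]-19*a[:,2]
    for pd in (-12,-8,-4,0,4,8,15,20,25,30,35,40):
        t=np.radians(pd);o=[]
        for X,Z in((40,1),(-24,2),(-25,30)):
            x=X-GX;z=Z-GZ;o.append(proj("wrist",P+a[:,0]*(x*np.cos(t)+z*np.sin(t))+np.array([0,0,1])*(-x*np.sin(t)+z*np.cos(t)))[1])
        print(pd,*o,end=" | ")
    print()
E
python3 - <<'E'
from h import *
pitch("pics/w23.png");rows();art("pics/w23.png",0,270,230,420,4,8)
E
```

```text
t 32.75 tcp [ 379.  -279.7   84.1] yang -90.0 F [-0.4  0.6 -2.1] w 21.7 grip 60.0 liprow 0 pitch -25.0
-12 52.8 184.9 205.2 | -8 63.1 190.9 207.8 | -4 73.5 197.1 210.7 | 0 84.1 203.5 214.0 | 4 94.7 210.1 217.6 | 8 105.3 216.8 221.4 | 15 123.9 229.0 228.6 | 20 137.2 237.8 234.2 | 25 150.5 246.9 240.1 | 30 163.7 256.1 246.2 | 35 176.9 265.4 252.6 | 40 190.1 274.9 259.1 | 
  0 ------=%%%@@@@@@@@@@@@@@@@@@@@@@@@@@@@@@%*====--
  8 ------*%%@@@@@@@@@@@@@@@@@@@@@@@@@@@@@@@@#+===--
 16 +-----#%@@@@@@@@@@@@@@@@@@@@@@@@@@@@@@@@@@+====-
 24 %==---%@@@@@@@@@@@@@@@@@@@@@@@@@@@@@@@@@@@+====-
 32 %#===-#@@@@@@@@@@@@@@@@@@@@@@@@@@@@@@@@@@@*====-
 40 %@%===*@@@@@@@@@@@@@@@@@@%#%%%%%@@@@@@@@@@====--
 48 #%%%+==%@@@@@@@@@@@@@@@@##%@@@@%@@@@@@@@@%====--
 56 ~*%%%*=*@@@@@@@@@@@@@@@@#*#%%%%#@@@@@@@@@#===---
 64 ~~*%%%%+#@@@@@@@@@@@@@@@%++***#%@@@@@@@@%====--+
 72 ~~~=*%%@%%@@@@@@@@@@@@@@@@@#%@@@@@@@@@@%====-+%@
 80 ~~~~=+*%%@%%%@@@@@@@@@@@@@@@@@@@@@@@@@%====*%@@%
 88 ~~~~~~=+*%%@@%%%@@@@@@@@@@@@@@@@@@@@@#++#%@@@%##
 96 ~~~~~~~===+*%%@@@%%%%@@@@@@@@@@@@@%%%%@@@@%%%#%~
104 ~~~~~~~++++===*#%%%@@@@%%%%%%%%@@@
[... 374 characters left out ...]
~~~~~~~~~~~
168 ~~~~~~~~~~~~########################~~~~~~~~~~~~
176 ~~~~~~~~~~~+######################+=*~~~~~~~~~~~
184 ~~~~~~~~~~==%%%%%%%%%%%%##########+==~~~~~~~~~~~
192 ~~~~~~~~~~++%%%%%%%%%%%%%%%%%%%%%*+==%~~~~~~~~~~
200 ~~~~~~~~~~=+%%%%%%%%%%%%%%%%%%%%%*===%~~~~~~~~~~
208 ~~~~~~~~~#=+#%%%%%%%%%%%%%%%%%###*===%~~~~~~~~~~
216 ~~~~~~~~~#-==+##%###*++++*****####++-#~~~~~~~~~~
224 ~~~~~~~~~=-=====+++============***==-#~~~~~~~~~~
232 ~~~~~~~~~=-========+=================*~~~~~~~~~~
240 ~~~~~~~~~-----------------------------=~~~~~~~~~
248 ~~~~~~~~~~-------------------===++====~~~~~~~~~~
256 ~~~~~~~~~~~~~~~~~~~~:::::::~~~~~~~~~~~~~~~~~~~~~
264 ~~~~~~~~~~~~~~~~~~~         .~~~~~~~~~~~~~~~~~~~
```

```bash
python3 - <<'E'
from h import *
b=cv2.imread("pics/w23.png");g=cv2.medianBlur(cv2.cvtColor(b,cv2.COLOR_BGR2GRAY),3)[95:160,235:400]
h=cv2.HoughCircles(g,cv2.HOUGH_GRADIENT,1,14,param1=90,param2=10,minRadius=9,maxRadius=15)
for x,y,r in h[0]: print((x+235,y+95,r),onz("wrist",(x+235,y+95),9))
print("lip",onz("wrist",(278,159),3),onz("wrist",(372,159),3))
E
```

```text
(np.float32(370.5), np.float32(137.5), np.float32(13.2)) [ 452.5 -309.6    9. ]
(np.float32(265.5), np.float32(144.5), np.float32(14.4)) [ 448.1 -242.3    9. ]
(np.float32(265.5), np.float32(117.5), np.float32(14.4)) [ 464.7 -242.9    9. ]
(np.float32(343.5), np.float32(144.5), np.float32(13.2)) [ 448.1 -292.4    9. ]
lip [ 438.8 -249.3    3. ] [ 438.8 -311.7    3. ]
```

arm_command(deltas=[[0,[-4,0,-10],0],[0,[-8,0,-15],0],[0,[-8,0,-15],0.05],[0,[0,0,0],0.115],[0,[0,0,0],0.115],[0,[0,0,0],0.115],[0,[0,0,0],0.115],[0,[0,0,0],0.115],[0,[-6,-15,0],0],[0,[-8,-25,0],0],[0,[-8,-25,0],0],[0,[-6,-18,0],0],[0,[-2,-4,0],0],[0,[0,0,15],0],[0,[0,0,15],0],[0,[0,0,8],0],[0,[0,0,3],0],[0,[0,0,0],0]], squeeze=60)

```text
clock: 34.3
tool_pos: [384.4, -191.6, 82.7]
eef_rot: [0.951, -0.308, -0.001, -0.0]
wrist_force: [0.4, -0.1, -1.8]
width: 21.9
gripper_force: 60.0
```

```bash
python3 - <<'E'
from h import *
pitch("pics/w24.png");art("pics/w24.png",60,260,230,420,4,8)
b=cv2.imread("pics/w24.png");g=cv2.medianBlur(cv2.cvtColor(b,cv2.COLOR_BGR2GRAY),3)[60:160,235:400]
h=cv2.HoughCircles(g,cv2.HOUGH_GRADIENT,1,14,param1=90,param2=10,minRadius=9,maxRadius=15)
for x,y,r in h[0]: print((x+235,y+60,r),onz("wrist",(x+235,y+60),9),rel(onz("wrist",(x+235,y+60),9)))
E
```

```text
t 34.3 tcp [ 384.4 -191.6   82.7] yang -125.85 F [ 0.4 -0.1 -1.8] w 21.9 grip 60.0 liprow 0 pitch -24.5
 60 ~~~~~~=====---------------------------=#%%%#+=++
 68 ~~~~~~~~=====----------------------=*###%@@%#~~~
 76 ~~~~~~~~~~========------------===+***=+##%%##%~~
 84 ~~~~~~~~~~~~~====================+*~~~==++*##~~~
 92 ~~~~~~~~~~~~~~~~~+*###*+--==+*~~~~~~~~~~~~~~~~~~
100 ~~~~~~~~~~~~~~~~~+#%%%#*~~~~~~~~~~~~~~~~~~~~~~~~
108 ~~~~~~~~~~~~~~~~~~+++**~~~~~~~~~~~~~~~~~~~~~~~~~
116 ~~~~~~~~~~~~~~~~~~~~~%%@%%#~~~~~~~~~~~~~~~~~~~~~
124 ~~~~~~~~~~~~~~~~~~~~*%%@%%#~~~~~~~~~~~~~~~~~~~~~
132 ~~~~~~~~~~~~~~~~~~~~*+*#**#~~~~~~~~~~~~~~~~~~~~~
140 ~~~~~~~~~~~~~~~~~~~~~~~##~~~~~~~~~~~~~~~~~~~~~~~
148 ~~~~~~~~~~~~~~~~~~~~~~~~~~~~~~~~~~~~~~~~~~~~~~~~
156 ~~~~~~~~~~~~~~~~~~~~~~~~~~~~~~~~~~~~~~~~~~~~~~~~
164 ~~~~~~~~~~~~########################~~~~~~~~~~~~
172 ~~~~~~~~~~~~#######################=~~~~~~~~~~~~
180 ~~~~~~~~~~~=######################*-=~~~~~~~~~~~
188 ~~~~~~~~~~==###%#%################*-=#~~~~~~~~~~
196 ~~~~~~~~~~=+%%%%%%%%%%%%%%%%%%%%%%+-=%~~~~~~~~~~
204 ~~~~~~~~~~=+######################*==%~~~~~~~~~~
212 ~~~~~~~~~~-+######################*=-%~~~~~~~~~~
220 ~~~~~~~~~#-*######################+=-#~~~~~~~~~~
228 ~~~~~~~~~*-++++++++++++++++*+++*+++=-#~~~~~~~~~~
236 ~~~~~~~~~******************************~~~~~~~~~
244 ~~~~~~~~~---=============-----------==~~~~~~~~~~
252 ~~~~~~~~~~~=========-===---==========~~~~~~~~~~~
(np.float32(323.5), np.float32(124.5), np.float32(13.2)) [ 451.  -239.3    9. ] [81.5 -0.3 74.1]
(np.float32(396.5), np.float32(74.5), np.float32(14.4)) [ 448.6 -292.7    9. ] [110.8  44.4  74.1]
(np.float32(311.5), np.float32(96.5), np.float32(14.4)) [ 468.8 -243.     9. ] [98.1 -7.7 74.1]
```

arm_command(deltas=[[0,[0,0,1],0],[0,[-4,0,3],0],[0,[-6,0,4.5],0],[0,[-6,0,5],0],[0,[-6,0,5],0],[0,[-5,0,5],0],[0,[-5,0,5],0],[0,[-4,0,5],0],[0,[-2,0,4],0],[0,[-1,0,2],0],[0,[0,0,0],0]], squeeze=8)

```text
clock: 35.27
tool_pos: [353.1, -168.4, 42.9]
eef_rot: [0.952, -0.307, -0.0, -0.0]
wrist_force: [-0.4, -0.2, -1.2]
width: 21.9
gripper_force: 8.0
```

```bash
cat >> h.py <<'E'
def see(f,y0=20,y1=260):
    b=pitch(f);rows();art(f,y0,y1,230,420,4,8)
    g=cv2.medianBlur(cv2.cvtColor(b,cv2.COLOR_RGB2GRAY),3)[10:200,235:415]
    h=cv2.HoughCircles(g,cv2.HOUGH_GRADIENT,1,14,param1=90,param2=11,minRadius=9,maxRadius=17)
    for x,y,r in ([] if h is None else h[0]): print((int(x+235),int(y+10),int(r)),rel(onz("wrist",(x+235,y+10),10)))
E
python3 -c "
from h import *
see('pics/w25.png')"
```

```text
t 35.27 tcp [ 353.1 -168.4   42.9] yang -125.82 F [-0.4 -0.2 -1.2] w 21.9 grip 8.0 liprow 0 pitch -24.5
-12 52.5 184.6 204.9 | -8 62.8 190.6 207.5 | -4 73.2 196.9 210.5 | 0 83.8 203.3 213.8 | 4 94.4 209.9 217.3 | 8 105.0 216.6 221.1 | 15 123.6 228.7 228.4 | 20 136.9 237.6 234.0 | 25 150.2 246.7 239.9 | 30 163.4 255.9 246.0 | 35 176.6 265.2 252.3 | 40 189.8 274.7 258.9 | 
 20 ~~~~~~~~~~~~~~~~~~===*#%%~~~~~~~~~~~~~~~~~~~~~~~
 28 ~~~~~~~~~~~~~~~~~~~~#%%@@%##~~~~~~~~~~~~~~~~~~~~
 36 ~~~~~~~~~~~~~~~~~~~~##%@%%#*~~~~~~~~~~~~~~~~~~~~
 44 ~~~~~~~~~~~~~~~~~~~~+*####*+~~~~~~~~~~~~~~~~~~~~
 52 ~~~~~~~~~~~~~~~~~~~~==+++=+~~~~~~~~~~~~~~~~~~~~~
 60 ~~~~~~~~~~~~~~~~~~~~~~~++~~~~~~~~~~~~~~~~~~~~~~~
 68 ~~~~~~~~~~~~~~~~~~~~~~~~~~~~~~~~~~~~~~~~~~~~~~~~
 76 ~~~~~~~~~~~~~~~~~~~~~~~~~~~~~~~~~~~~~~~~~~~~~~~~
 84 ~~~~~~~~~%%%%%%%%%%%%%%%%%%%%%%%%%%%%%%~~~~~~~~~
 92 ~~~~~~~~~%%%%%%%%%%%%%%%%%%%%%%%%%%%%%%~~~~~~~~~
100 ~~~~~~~~~%%%%%%%%%%%%%%%%%%%%%%%%%%%%##~~~~~~~~~
108 ~~~~~~~~+#@@@@@@@@@@@@@@@@@@@@@@@@@@@=+~~~~~~~~~
116 ~~~~~~~~=*@@@@@@@@@@@@@@@@@@@@@@@@@@%=-#~~~~~~~~
124 ~~~~~~~~=*@@@@@@@@@@@@@@@@@@@@@@@
[... 197 characters left out ...]
@@@@@@@@@@@@@@@@@@#==@%~~~~~~~
164 ~~~~~~~@-+@@@@@@@@@@@@@@@@@@@@@@@@@@+==@%~~~~~~~
172 ~~~~~~~@=+@@@@@@@@@@@@@@@@@@@@@@@@@@*==@~~~~~~~~
180 ~~~~~~~@==@@@@@@@@@@@@@@@@@@@@@@@@@@+==@~~~~~~~~
188 ~~~~~~~@==@@@@@@@@@@%%@@%@@@@@@@@@@@#-+@~~~~~~~~
196 ~~~~~~~%*+#########*#######%%%%%%%##*+*@~~~~~~~~
204 ~~~~~~~%%%%%%%%%%%%*#######%%%%%%%%%%%%%%~~~~~~~
212 ~~~~~~~~~~~~~~~~~~~~*******~~~~~~~~~~~~~~~~~~~~~
220 ~~~~~~~~~~~~~~~~~~~~*******#~~~~~~~~~~~~~~~~~~~~
228 ~~~~~~~~~~~~~~~~~~~~*******#~~~~~~~~~~~~~~~~~~~~
236 ~~~~~~~~~~~~~~~~~~~~+++++++*~~~~~~~~~~~~~~~~~~~~
244 ~~~~~~~~~~~~~~~~~~~..........~~~~~~~~~~~~~~~~~~~
252 ~~~~~~~~~~~~~~~~~~...........:~~~~~~~~~~~~~~~~~~
(325, 39, 16) [120.    0.8  33.2]
```

arm_command(deltas=[[0,[3,0,0.5],0],[0,[4,0,0],0],[0,[4,0,0],0],[0,[4,0,0],0],[0,[4,0,0],0],[0,[3,0,0],0],[0,[3,0,0],0],[0,[3,0,0],0],[0,[2,0,0],0],[0,[0,0,0],0]], squeeze=10)

```text
clock: 36.15
tool_pos: [378.0, -186.4, 43.0]
eef_rot: [0.952, -0.308, 0.0, -0.0]
wrist_force: [-0.2, -0.3, -1.5]
width: 22.0
gripper_force: 10.0
```

```bash
python3 -c "
from h import *
see('pics/w26.png',0,200);print(rel([514,-284.5,0]))"
```

```text
t 36.15 tcp [ 378.  -186.4   43. ] yang -125.83 F [-0.2 -0.3 -1.5] w 22.0 grip 10.0 liprow 0 pitch -25.0
-12 52.5 184.7 204.9 | -8 62.8 190.7 207.6 | -4 73.2 196.9 210.5 | 0 83.8 203.3 213.8 | 4 94.4 209.9 217.3 | 8 105.0 216.6 221.2 | 15 123.6 228.7 228.4 | 20 136.9 237.6 234.0 | 25 150.2 246.7 239.9 | 30 163.4 255.9 246.0 | 35 176.6 265.2 252.3 | 40 189.8 274.7 258.9 | 
  0 =--:::::::::::::::::::::::::::::::::::::::::::-#
  8 -==-::::::::::::::::::::::::::::::::::::::::-+%%
 16 ---==-:::::::::::::::::::::::::::::::::::::-*%%*
 24 ~---===--:::::::::::::::::::::::::::::::--=###%#
 32 ~~~~---===--:::::::::::::::::::::::::--=+#*#%%@%
 40 ~~~~=~---=====--::::::::::::::::----==*#*+*##%%%
 48 ~~~~~=~~~----======-----------=====+*+++=-=**###
 56 ~~~~~~~~~~~~--==============+++=---=+#~~~~-===+*
 64 ~~~~~~~~~~~~~+*##%*++=--**#%@%%*+~~~~~~~~~~~~~~~
 72 ~~~~~~~~~~~~~~+*####*+~~*##%%%#*#~~~~~~~~~~~~~~~
 80 ~~~~~~~~~%%%%%+=+++=*%%*=+****+#%%%%%%%~~~~~~~~~
 88 ~~~~~~~~~%%%%%%####%%%%%#++++*%%%%%%%%%~~~~~~~~~
 96 ~~~~~~~~~%%%%%%%%%%%%%%%%%%%%%%%%%%%%%%~~~~~~~~~
104 ~~~~~~~~~#%%%%%%%%%%%%%%%%%%%%%%%%%@%=*~~~~~~~~~
112 ~~~~~~~~+*@@@@@@@@@@@@@@@@@@@@@@@@@@@+=#~~~~~~~~
120 ~~~~~~~~=*@@@@@@@@@@@@@@@@@@@@@@@@@@%=-*~~~~~~~~
128 ~~~~~~~~-*@@@@@@@@@@@@@@@@@@@@@@@@@@%=-=~~~~~~~~
136 ~~~~~~~+-*@@@@@@@@@@@@@@@@@@@@@@@@@@*=-*~~~~~~~~
144 ~~~~~~~%-+@@@@@@@@@@@@@@@@@@@@@@@@@@+=-@%~~~~~~~
152 ~~~~~~~%-+@@@@@@@@@@@@@@@@@@@@@@@@@@*=-@%~~~~~~~
160 ~~~~~~~@-+@@@@@@@@@@@@@@@@@@@@@@@@@@*==@%~~~~~~~
168 ~~~~~~~@-+@@@@@@@@@@@@@@@@@@@@@@@@@@*==@%~~~~~~~
176 ~~~~~~~@==@@@@@@@@@@@@@@@@@@@@@@@@@@*==@~~~~~~~~
184 ~~~~~~~@==@@@@@@@@@@@@@@@@@@@@@@@@@@#==@~~~~~~~~
192 ~~~~~~~@==%%%%%%%%%%#######@@@@@@@@%+-+@~~~~~~~~
(339, 72, 15) [104.7   7.9  32.9]
(298, 75, 15) [103.3 -12.9  32.9]
(412, 44, 15) [117.7  44.3  32.9]
(369, 71, 9) [105.2  23.2  32.9]
[168.   -0.   42.9]
```

arm_command(deltas=[[0,[2,0,0],0],[0,[2,0,0],0],[0,[2,0,0],0],[0,[1,0,0],0],[0,[0,0,0],0]], squeeze=12)

```text
clock: 36.62
tool_pos: [383.7, -190.5, 43.0]
eef_rot: [0.952, -0.308, 0.0, 0.0]
wrist_force: [-0.5, 0.8, -2.2]
width: 21.9
gripper_force: 12.0
```

```bash
python3 -c "
from h import *
see('pics/w27.png',40,130);print(rel([514,-284.5,0]))"
```

```text
t 36.62 tcp [ 383.7 -190.5   43. ] yang -125.83 F [-0.5  0.8 -2.2] w 21.9 grip 12.0 liprow 0 pitch -25.0
-12 52.5 184.7 205.0 | -8 62.8 190.7 207.6 | -4 73.3 196.9 210.5 | 0 83.8 203.3 213.8 | 4 94.4 209.9 217.4 | 8 105.1 216.7 221.2 | 15 123.7 228.8 228.4 | 20 137.0 237.7 234.0 | 25 150.3 246.7 239.9 | 30 163.5 255.9 246.0 | 35 176.7 265.2 252.4 | 40 189.9 274.7 258.9 | 
 40 ~~~-====-::::::::::::::::::::::::::::::---+##%%#
 48 ~~~~---===--::::::::::::::::::::::::---=+#*#%%@%
 56 ~~~~~~~--=====----:::::::::::::-----=+##++*#%%%%
 64 ~~~~~~~~~---=========-------=======++++*==+**###
 72 ~~~~~~~~~~~~~++++===========*#*#*==+*~~~~~====**
 80 ~~~~~~~~~%##*#%%%#*+=----+*#%@%%##%%%%%~~~~~~~~~
 88 ~~~~~~~~~%%#++*****+#**#+=*#####*%%%%%%~~~~~~~~~
 96 ~~~~~~~~~%%%%*+=++*#%%%%%+=++++*%%%%%%%~~~~~~~~~
104 ~~~~~~~~~#%%%%%%%%%%%%%%%%%%#%%%%%%%%+*~~~~~~~~~
112 ~~~~~~~~+*@@@@@@@@@@@@@@@@@@@@@@@@@@@+=#~~~~~~~~
120 ~~~~~~~~=*@@@@@@@@@@@@@@@@@@@@@@@@@@%=-*~~~~~~~~
128 ~~~~~~~~-*@@@@@@@@@@@@@@@@@@@@@@@@@@#=-=~~~~~~~~
(341, 89, 15) [96.7  9.  33. ]
(295, 80, 16) [100.9 -14.5  33. ]
(381, 48, 15) [115.8  28.9  33. ]
(411, 59, 15) [110.8  44.1  33. ]
(365, 184, 13) [48.1 22.7 33. ]
[160.8  -0.   43. ]
```

arm_command(deltas=[[0,[-1,0,1.5],0],[0,[-1,0,1.5],0],[0,[-1,0,1.5],0],[0,[-1.5,0,1.5],0],[0,[-1.5,0,2],0],[0,[-1.5,0,2],0],[0,[0,0,0],0],[0,[0,0,0],0]], squeeze=7)

```text
clock: 37.33
tool_pos: [377.0, -185.7, 32.8]
eef_rot: [0.952, -0.308, -0.0, -0.0]
wrist_force: [0.4, -0.5, -1.2]
width: 22.1
gripper_force: 7.0
```

```bash
python3 -c "
from h import *
see('pics/w28.png',24,220);print(rel([514,-284.5,0]))"
```

```text
t 37.33 tcp [ 377.  -185.7   32.8] yang -125.82 F [ 0.4 -0.5 -1.2] w 22.1 grip 7.0 liprow 0 pitch -25.0
-12 52.4 184.6 204.9 | -8 62.7 190.6 207.5 | -4 73.1 196.8 210.5 | 0 83.7 203.2 213.7 | 4 94.3 209.8 217.3 | 8 104.9 216.5 221.1 | 15 123.5 228.6 228.3 | 20 136.8 237.5 233.9 | 25 150.1 246.6 239.8 | 30 163.3 255.8 245.9 | 35 176.5 265.1 252.3 | 40 189.7 274.6 258.8 | 
 24 ~~~---===---:::::::::::::::::::::::::---=*#*#%%@
 32 ~~~~~----====----:::::::::::::::----==+##+=+*#%%
 40 ~~~~~~=~----========---------=======+*+++=-=+*##
 48 ~~~~~~~~~~~=+=++============+*+*#+--=+~~~~~-===+
 56 ~~~~~~~~~~~*##%%#*+=-----=+*%@@%%##~~~~~~~~~~~~~
 64 ~~~~~~~~%%%++*###**+++=++=*##%%##*%@@@@%~~~~~~~~
 72 ~~~~~~~~%%%%+=====*%@@%@@*=+*****%@@@@@%~~~~~~~~
 80 ~~~~~~~~%%%%%#**%#%@@@@@@#*+++=*%@@@@@%%~~~~~~~~
 88 ~~~~~~~~#@@@@@@@@@@@@@@@@@@@@@@@@@@@@@=#~~~~~~~~
 96 ~~~~~~~~+@@@@@@@@@@@@@@@@@@@@@@@@@@@@#-+~~~~~~~~
104 ~~~~~~~==@@@@@@@@@@@@@@@@@@@@@@@@@@@@*-=#~~~~~~~
112 ~~~~~~~==@@@@@@@@@@@@@@@@@@@@@@@@@@@@#--*~~~~~~~
120 ~~~~~~~-=@@@@@@@@@@@@@@@@@@@@@@@@@@@@#--=~~~~~~~
128 ~~~~~~%==%@@@@@@@@@@@@@@@@@@@@@@@@@@%+-=%~~~~~~~
136 ~~~~~~@=-%@@@@@@@@@@@@@@@@@@@@@@@@@@#=-+@~~~~~~~
144 ~~~~~~%+-%@@@@@@@@@@@@@@@@@@@@@@@@@@%+-+@~~~~~~~
152 ~~~~~~%+-#@@@@@@@@@@@@@@@@@@@@@@@@@@#=-*@~~~~~~~
160 ~~~~~~~*-#@@@@@@@@@@@@@@@@@@@@@@@@@@#+-*%~~~~~~~
168 ~~~~~~~*-*%@@@@@@@@@@@@@@@@@@@@@@@@@*=-#%~~~~~~~
176 ~~~~~~~*-*%%%%@@@@@@@@@@@@@@@@@@@@@@#+-#%~~~~~~~
184 ~~~~~~~#-+*********+#######*********==-#%~~~~~~~
192 ~~~~~~~################################%%~~~~~~~
200 ~~~~~~~~~~~~~~~~~~~~*******#~~~~~~~~~~~~~~~~~~~~
208 ~~~~~~~~~~~~~~~~~~~~*******#~~~~~~~~~~~~~~~~~~~~
216 ~~~~~~~~~~~~~~~~~~~~*******#~~~~~~~~~~~~~~~~~~~~
(351, 66, 14) [105.6  13.3  22.7]
(292, 58, 16) [109.1 -15.1  22.7]
(385, 51, 9) [112.1  29.4  22.7]
[ 1.69e+02 -1.00e-01  3.27e+01]
```

arm_command(deltas=[[0,[1,0,1],0],[0,[0,0,1.5],0],[0,[-1,0,1.5],0],[0,[-1,0,2],0],[0,[-1,0,2],0],[0,[-1,0,2],0],[0,[0,0,0],0],[0,[0,0,0],0],[0,[0,0,0],0]], squeeze=7)

```text
clock: 38.13
tool_pos: [374.8, -184.1, 23.0]
eef_rot: [0.952, -0.308, -0.0, -0.0]
wrist_force: [-0.5, -0.3, -0.1]
width: 21.8
gripper_force: 7.0
```

```bash
python3 -c "
from h import *
see('pics/w29.png',24,200);print(rel([514,-284.5,0]))"
```

```text
t 38.13 tcp [ 374.8 -184.1   23. ] yang -125.82 F [-0.5 -0.3 -0.1] w 21.8 grip 7.0 liprow 0 pitch -24.5
-12 52.5 184.7 204.9 | -8 62.8 190.7 207.6 | -4 73.2 196.9 210.5 | 0 83.8 203.3 213.8 | 4 94.4 209.9 217.3 | 8 105.0 216.6 221.2 | 15 123.7 228.7 228.4 | 20 136.9 237.6 234.0 | 25 150.2 246.7 239.9 | 30 163.4 255.9 246.0 | 35 176.6 265.2 252.3 | 40 189.8 274.7 258.9 | 
 24 ~~~~~~----========-----------=========*#+=--+**#
 32 ~~~~~~~~==*#*#**+============*%#%%*====+*~~~-=++
 40 ~~~~~~%%#*##%%@%%*+---==-=*#%%@@%%##@@@@@%~~~===
 48 ~~~~~~@@@#+*#####*+=+==+*=*##%%%%###@@@@@%~~~~~~
 56 ~~~~~~%@@%+=+++++==%@@%@#==+*####**@@@@@@~~~~~~~
 64 ~~~~~~%%@@%+=====*%@@@@@@#====++=#@@@@@@%~~~~~~~
 72 ~~~~~~*#@@@@%%%#@@@@@@@@@@%***+#@@@@@@@++%~~~~~~
 80 ~~~~~~+*%%%%@@@@@@@@@@@@@@@@@@@@@@@@@@@+-#~~~~~~
 88 ~~~~~~=*%%%%%%%%%@@@@@@@@@@@@@@@@@@@@@%=-*~~~~~~
 96 ~~~~~~=+%%%%%%@@@@@@@@@@@@@@@@@@@@@@@@#--+~~~~~~
104 ~~~~~--+%%%%%%%%@@@@@@@@@@@@@@@@@@@@@%+---~~~~~~
112 ~~~~~--=%%%%%%%%%%%@@@@@@@@@@@@@@@@@@%*---#~~~~~
120 ~~~~~+-=%%%%%%%%%%%%%%%%%%%%%%%%%%%%%%+--*#~~~~~
128 ~~~~~#--%%%%%%%%%%%%%%%%%%%%%%%%%%%%%*=--%%~~~~~
136 ~~~~~%--#%%%%%%%%%%%%%%%%%%%%%%%%%%%%#+--%%~~~~~
144 ~~~~~%=-*%%%%%%%%%%%%%%%%%%%%%%%%%%%%*+-=%%~~~~~
152 ~~~~~%=-*%%%%%%%%%%%%%%%%%%%%%%%%%%%%+=-+%~~~~~~
160 ~~~~~%+-+%%%%%%%%%%%%%%%%%%%%%%%%%%%%+=-+%~~~~~~
168 ~~~~~~+-+%%%%%%%%%%%%%%%%%%%%%%%%%%%%+=-*%~~~~~~
176 ~~~~~~*-=***********#######**********=--*%~~~~~~
184 ~~~~~~*=============+++++++=============*#~~~~~~
192 ~~~~~~########%%############%###%%###%%%%%~~~~~~
(351, 51, 16) [110.   12.4  13. ]
(287, 48, 15) [111.3 -16.5  12.9]
[171.5  -0.   22.9]
```

The two balls rest on the scoop's thin front part, behind the lip and against the floor's step. I clamp, lift gently and carry them over the jar. The jar's rim will limit the droop this time.

arm_command(deltas=[[0,[0,0,0],0],[0,[0,0,0],0],[0,[0,0,0],0],[0,[-0.5,0,-1],0],[0,[-0.5,0,-3],0],[0,[0,0,-5],0],[0,[0,0,-8],0],[0,[0,0,-10],0],[0,[0,0,-12],0],[0,[0,0,-14],0],[0,[0,0,-15],0],[0,[0,0,-15],0],[0,[0,0,-14],0],[0,[0,0,-11],0],[0,[0,0,-7],0],[0,[0,0,-4],0],[0,[0,0,-1],0],[0,[0,0,0],0]], squeeze=60)

```text
clock: 39.68
tool_pos: [374.0, -183.5, 143.0]
eef_rot: [0.952, -0.308, 0.0, 0.0]
wrist_force: [-0.4, 0.3, -1.8]
width: 21.4
gripper_force: 60.0
```

```bash
python3 -c "
from h import *
see('pics/w30.png',16,100);print(rel([514,-284.5,138.4]))"
```

```text
t 39.68 tcp [ 374.  -183.5  143. ] yang -125.82 F [-0.4  0.3 -1.8] w 21.4 grip 60.0 liprow 0 pitch -25.0
-12 52.5 184.7 205.0 | -8 62.8 190.7 207.6 | -4 73.3 196.9 210.5 | 0 83.8 203.3 213.8 | 4 94.4 209.9 217.4 | 8 105.0 216.6 221.2 | 15 123.6 228.7 228.4 | 20 136.9 237.6 234.0 | 25 150.2 246.7 239.9 | 30 163.4 255.9 246.0 | 35 176.6 265.2 252.4 | 40 189.8 274.7 258.9 | 
 16 ~=:::-*%%%%@@@@@@@@@@@@@@@*+++#@@@@@@@%%@%#%#~~~
 24 ~~--====*%%%%%%%@@@@@@@@@@@@@@@@@@@@%%@%*+%%~~~~
 32 ~~~~~===--*%%%@%%%%@@@@@@@@@%%%%%%%@@%*=*@%~~~~~
 40 ~~~~~~@@@%#%@@@@@%#%@@@@@@##%@@@@%%@@@@@@%@%%~~~
 48 ~~~~~~@@@##%%@@@%%##@@@@@##%%@@@@%%%@@@@@%@%%%~~
 56 ~~~~~~@@@#+##%%%%#**@@@@@+*#%%@@%%#%@@@@@***#~~~
 64 ~~~~~~%@@@*++****+*@@@@@%++*#######@@@@@%+#~~~~~
 72 ~~~~~~*%@@@#+==++*%@@@@@@@+=+++++#@@@@@#+%~~~~~~
 80 ~~~~~~*#@@@@%@%@@@@@@@@@@@@###*#@@@@@@@+=%~~~~~~
 88 ~~~~~~+*@@@@@@@@@@@@@@@@@@@@@@@@@@@@@@%=-*~~~~~~
 96 ~~~~~~=+@@@@@@@@@@@@@@@@@@@@@@@@@@@@@@%=-+~~~~~~
(287, 43, 16) [142.3 -27.  132.6]
(353, 48, 16) [138.9  22.1 132.6]
(397, 50, 10) [137.6  55.1 132.6]
[ 1.729e+02 -1.000e-01  4.200e+00]
```

arm_command(deltas=[[0,[2,0,0],0],[0,[4,0,0],0],[0,[6,0,0],0],[0,[8,0,0],0],[0,[10,0,0],0],[0,[11,0,0],0],[0,[11,0,0],0],[0,[10,0,0],0],[0,[8,0,0],0],[0,[6,0,0],0],[0,[4,0,1],0],[0,[3,0,1],0],[0,[1,0,2],0],[0,[0,0,0],0]])

```text
clock: 40.9
tool_pos: [441.9, -232.5, 138.5]
eef_rot: [0.952, -0.308, -0.0, -0.0]
wrist_force: [-0.7, -0.1, -1.6]
width: 21.6
gripper_force: 60.0
```

arm_command(deltas=[[0,[0,0,0],0],[0,[0,0,0],0],[0,[0,0,0],0],[0,[0,0,0],0]], squeeze=4)

```text
clock: 41.23
tool_pos: [442.2, -232.7, 139.2]
eef_rot: [0.952, -0.308, 0.0, 0.0]
wrist_force: [0.3, -0.1, -0.8]
width: 22.4
gripper_force: 4.0
```

```bash
python3 -c "
from h import *
see('pics/w31.png',8,240);print(rel([514,-284.5,138.4]))"
```

```text
t 41.23 tcp [ 442.2 -232.7  139.2] yang -125.82 F [ 0.3 -0.1 -0.8] w 22.4 grip 4.0 liprow 6 pitch -22.5
-12 52.6 184.7 205.0 | -8 62.9 190.7 207.6 | -4 73.3 197.0 210.6 | 0 83.9 203.4 213.8 | 4 94.5 209.9 217.4 | 8 105.1 216.7 221.2 | 15 123.8 228.8 228.5 | 20 137.0 237.7 234.0 | 25 150.3 246.7 239.9 | 30 163.5 255.9 246.0 | 35 176.7 265.3 252.4 | 40 189.9 274.7 259.0 | 
  8 ~~~~~~~~~~~~~~~~~~~%%%@@@@@@%%%~~~~~~~~~~~~~~~~~
 16 ~~~~~~~~~~~~~~%@@%#*++=====++*#%@@%%~~~~~~~~~~~~
 24 ~~~~~~~~~~~%@%#+-----------------+*%@%%~~~~~~~~~
 32 ~~~~~~~~~@@#=-----------------------=#@@%~~~~~~~
 40 ~~~~~~~%@#=---------------------------=#@%%~~~~~
 48 ~~~~~~@%=-----------=========-----------+%@%~~~~
 56 ~~~~%@#=--------===++++*++=======---------#@%~~~
 64 ~~~~@#-------=+##%%@@@@@@@@%#+=====--------%@%++
 72 ~~~@@=-----=*%@@@@@@@@@@@@@@@@@#+====------=%@#=
 80 ~~%@*-----*@@@@@@@@@@@@@@@@@@@@@@#====------*@%=
 88 ~~%@=----+@@@@@@@@@@@@@@@@@@@@@@@@%*===-----=@%*
 96 ~~@%----=@@@@@@@@@@@@@@@@@@@@@@@@@@@+==------%@*
104 ~~@%----+@@@@@@@@@@@@@@@@@@@@@@@@@@@@===-----@@#
112 ~~%@=---*@@@@@@%%%%%%@@@@@@%%%%%@
[... 267 characters left out ...]
#*---=%@%#~~~
160 ~~~~~~#%%+=*%%%%%%%%%%%%%%%%%%%####*-=-*@%%#~~~~
168 ~~~~~~~##=-#%%%%%%%%%%%%%%%%%%%%%%#+--%%####~~~~
176 ~~~~~~~~~*-#%%%%%%%%%%%%%%%%%%%%%%%+-=####~~~~~~
184 ~~~~~~~~~*-#%%%%%%%%%%%%%%%%%%%%%%%*-=%#~~~~~~~~
192 ~~~~~~~~~*-#%%%%%%%%%%%%%%%%%%%%%%%+==%~~~~~~~~~
200 ~~~~~~~~~+-%%%%%%%%%%%%%%%%%%%%%%%%+-=%~~~~~~~~~
208 ~~~~~~~~~+=%%%%%%%%%%%%%%%%%%%%%%%%*-=%~~~~~~~~~
216 ~~~~~~~~~+=%%%%%%%%%%%%%%%%%%%%%%%%+-=%~~~~~~~~~
224 ~~~~~~~~~+=+********+***+***+******===%~~~~~~~~~
232 ~~~~~~~~++++++++++++*******+***********=~~~~~~~~
(300, 127, 15) [ 82.2 -18.  129.2]
(348, 126, 14) [ 82.9  19.2 129.2]
(262, 153, 13) [ 62.6 -48.4 129.2]
(393, 162, 11) [ 55.6  55.2 129.2]
[88.5  0.   0.8]
```

arm_command(deltas=[[0,[0,0,0],0],[0,[0,0,0],0],[0,[0,0,0],0],[0,[0,0,0],0],[0,[0,0,0],0]], squeeze=10)

```text
clock: 41.7
tool_pos: [442.2, -232.7, 139.0]
eef_rot: [0.952, -0.308, 0.0, 0.0]
wrist_force: [-0.2, -0.2, 1.0]
width: 22.1
gripper_force: 10.0
```

```bash
python3 -c "
from h import *
see('pics/w32.png',8,180)"
```

```text
t 41.7 tcp [ 442.2 -232.7  139. ] yang -125.82 F [-0.2 -0.2  1. ] w 22.1 grip 10.0 liprow 6 pitch -22.5
-12 52.5 184.7 205.0 | -8 62.8 190.7 207.6 | -4 73.3 196.9 210.5 | 0 83.8 203.3 213.8 | 4 94.4 209.9 217.4 | 8 105.1 216.7 221.2 | 15 123.7 228.8 228.5 | 20 137.0 237.7 234.0 | 25 150.3 246.7 239.9 | 30 163.5 255.9 246.0 | 35 176.7 265.2 252.4 | 40 189.9 274.7 258.9 | 
  8 ~~~~~~~~~~~~~~~~~~~%%%@@@@@@%%%~~~~~~~~~~~~~~~~~
 16 ~~~~~~~~~~~~~~%@@%#*++=====++*#%@@%%~~~~~~~~~~~~
 24 ~~~~~~~~~~~%@%*=-----------------+*%@%%~~~~~~~~~
 32 ~~~~~~~~~@@#=-----------------------=#@@%~~~~~~~
 40 ~~~~~~~%@#=---------------------------=#@%%~~~~~
 48 ~~~~~~@%=-----------=+=======-----------+%@%~~~~
 56 ~~~~%@#---------==+#%@%#++*%#*+==---------#@%~~~
 64 ~~~%@#-------=+##%**#%#*%#*#%%#====--------%@%=+
 72 ~~~@@=-----=*%@@@@@*+++%@%+++*##+====------=%@#=
 80 ~~%@*-----*@@@@@@@@@@@@@@@@@%@@@@#====------*@%=
 88 ~~%@=----+@@@@@@@@@@@@@@@@@@@@@@@@%*===-----=@%*
 96 ~~@%----=@@@@@@@@@@@@@@@@@@@@@@@@@@@+==------%@#
104 ~#@%----+@@@@@@@@@@@@@@@@@@@@@@@@@@@@===-----%@#
112 ~~%@=---*@@@@@@@@@@@@@@@@@@@@@@@@@@@@#==----=@%#
120 ~~%@+---+@@@@@@@@@@@@@@@@%#%%%%@@@@@@%==----*@%#
128 ~=*@%=--=%@@@@@@@@@@@@@@@*#%@%#%@@@@@%=-----%@#~
136 ~==%@*---+%%%%%%%%%%%%%%%%#####%%%%%%%=----#@%#~
144 ~~=+%@#=--*##########################+----#@%%~~
152 ~~+==#@#===#########################+---=%@%#~~~
160 ~~~~~~#%%+=*%%%%%%%%%%%%%%%%%%%%###*-=-*@%%#~~~~
168 ~~~~~~~##=-#%%%%%%%%%%%%%%%%%%%%%%#+--%%####~~~~
176 ~~~~~~~~~*-#%%%%%%%%%%%%%%%%%%%%%%%+-=####%~~~~~
(388, 164, 16) [ 54.   51.4 129. ]
(343, 128, 11) [ 81.4  15.3 129. ]
(315, 61, 11) [129.1  -6.2 129.1]
(344, 63, 11) [127.8  15.4 129.1]
(393, 148, 13) [ 66.3  54.7 129. ]
```

Three balls are in the jar: two at the far side and one at the near side. Next are the remaining two, near (452,-310) and (448,-292), approached at heading 14.5°.

arm_command(deltas=[[0,[0,0,-1],0],[0,[0,0,-4],0],[0,[0,0,-15],0],[0,[0,0,-15],0],[0,[0,0,-10],-0.11],[0,[0,0,0],-0.11],[0,[0,0,0],-0.11],[0,[0,0,0],-0.11],[0,[0,0,0],-0.11],[0,[0,0,0],-0.11],[0,[0,0,0],-0.11],[0,[0,0,0],-0.108],[0,[-14,10,0],0],[0,[-20,14,0],0],[0,[-22,16,0],0],[0,[-20,14,0],0],[0,[-14,10,0],0],[0,[-6,4,0],0],[0,[0,0,0],0]], squeeze=60)

```text
clock: 43.33
tool_pos: [365.5, -323.3, 184.1]
eef_rot: [0.992, 0.125, -0.0, 0.0]
wrist_force: [0.1, 0.1, -1.2]
width: 21.6
gripper_force: 60.0
```

```bash
python3 -c "
from h import *
see('pics/w33.png',20,200);print(rel([366.1,-322.8,75]));print('jar',rel([514,-284.5,0]))"
```

```text
t 43.33 tcp [ 365.5 -323.3  184.1] yang -75.61 F [ 0.1  0.1 -1.2] w 21.6 grip 60.0 liprow 0 pitch -25.0
-12 52.9 185.0 205.3 | -8 63.2 191.0 207.9 | -4 73.7 197.2 210.9 | 0 84.2 203.6 214.1 | 4 94.8 210.2 217.7 | 8 105.4 217.0 221.5 | 15 124.0 229.1 228.8 | 20 137.3 238.0 234.3 | 25 150.6 247.0 240.2 | 30 163.8 256.2 246.3 | 35 177.0 265.5 252.7 | 40 190.2 275.0 259.2 | 
 20 ~~~~%%====%@@@@@@@@@@@@@@@@@@@@#+%%%==---=%@%~~~
 28 ~~~~%@+==+@@@@@@@@@@@@@@@@@@@@@%++**==---+@%%~~~
 36 ~~~~~%%==*@@@@@@@@@@@@@@@@@@@@@@@@%+++--=%@%~~~~
 44 ~~~~~#@#=+@@@@@@@@@@@@@@@@@@@@@@@@%++=--#@%~~~~~
 52 ~~~~~~#@#=%@@@@@@@@@@%%@@%%@@@@@@@#++==#@%%~~~~~
 60 ~~~~~~~#%##@@@@@@@@@@*#%@%%@@@@@@@++++%@#++~~~~~
 68 ~~~~~~~=*%@%@@@@@@@@@%###%@@@@@@@*++#@@*+++%~~~~
 76 ~~~~~~~~=+*%@%@@@@@@@@@@@@@@@@@@**#@%*=++*~~~~~~
 84 ~~~~~~~~~=+=+#%%%@@@@@@@@@@@@@%%@@#*==-=#~~~~~~~
 92 ~~~~~~~~~~~=+==+*#%@@@@@@@@@@%##++#**%~~~~~~~~~~
100 ~~~~~~~~~~~~*+====-==++++++===+#@@%%~~~%~~%~~~~~
108 ~~~~~~~~~~~~%~~###********#%@%%%%~~~~~~~~~~~~~~~
116 ~~~~~~~~~~~~~~~~~~~%@@%#%@@%%~~%~%~~~%%~~~~~~~~~
124 ~~~~~~~~~~%~~~%~~%*%%%#+#%%%%%%~~~~~~~~%~~%%~~~~
132 ~~~~~~~~%~~~~~~~%~~~#%~~~#%~%%~%~~%~%~%~~~~~~~~~
140 ~~~~~~~%~~~%%%%%%%%%%%%%%%%%%%%%%%%%%~%~~~~~~~~~
148 ~~~~~~~~~~~%%%%%%%%%%%%%%%%%%%%%%%%%%~%~~~%~%~~~
156 ~~~~~~~~~~~#%%%%%%%%%%%%%%%%%%%%%%%*=%~~~~%~~~~~
164 ~~~~~~~~~~=#%%%%%%%%%%%%%%%%%%%%%%%+=+~~~~%~~~~~
172 ~~~~~~~~~==%%%%%%%%%%%%%%%%%%%%%%%#*==#~%~%~%%~~
180 ~~~~~~~~~*=%%%%%%%%%%%%%%%%%%%%%%%*+=+%~~~%~~~~~
188 ~~~~~~~~~*=%%%%%%%%%%%%%%%%%%%%%%%+*=+%%~~~~~~~~
196 ~~~~~~~~~*=#%%%%%%%%%%%%%%%%%%%%%%**=+%%%%~~~~%~
(312, 122, 11) [ 88.6  -9.7 174.1]
(325, 61, 11) [138.6   1.7 174.1]
(330, 121, 9) [ 89.5   6.3 174.1]
(368, 20, 10) [170.   37.6 174.1]
[-1.000e-01  2.000e-01  1.091e+02]
jar [ 1.527e+02 -1.000e-01  1.841e+02]
```

arm_command(deltas=[[0,[0,0,18],0],[0,[0,0,27],0],[0,[0,0,27],0],[0,[0,0,20],0],[0,[0,0,11],0],[0,[0,0,5],0],[0,[0,0,0],0]])

```text
clock: 43.97
tool_pos: [366.4, -321.4, 75.0]
eef_rot: [0.992, 0.127, -0.001, -0.001]
wrist_force: [-0.8, 0.0, -1.2]
width: 21.9
gripper_force: 60.0
```

arm_command(deltas=[[0,[0,0,1.5],0],[0,[-4,0,4],0],[0,[-6,0,5.5],0],[0,[-6.5,0,6],0],[0,[-5,0,6],0],[0,[-4,0,5.5],0],[0,[-3,0,5],0],[0,[0,0,0.5],0],[0,[2,0,0],0],[0,[3,0,0],0],[0,[3,0,0],0],[0,[3,0,0],0],[0,[3,0,0],0],[0,[2,0,0],0],[0,[2,0,0],0],[0,[2,0,0],0],[0,[0,0,0],0]], squeeze=8)

```text
clock: 45.38
tool_pos: [358.4, -324.6, 42.0]
eef_rot: [0.992, 0.126, 0.0, 0.0]
wrist_force: [0.3, -0.3, -2.1]
width: 22.1
gripper_force: 8.0
```

```bash
python3 -c "
from h import *
see('pics/w34.png',40,200);print('jar',rel([514,-284.5,0]))"
```

```text
t 45.38 tcp [ 358.4 -324.6   42. ] yang -75.5 F [ 0.3 -0.3 -2.1] w 22.1 grip 8.0 liprow 0 pitch -25.0
-12 52.9 185.0 205.3 | -8 63.2 191.0 207.9 | -4 73.6 197.2 210.9 | 0 84.2 203.6 214.1 | 4 94.8 210.2 217.7 | 8 105.4 216.9 221.5 | 15 124.0 229.1 228.8 | 20 137.3 237.9 234.3 | 25 150.6 247.0 240.2 | 30 163.8 256.2 246.3 | 35 177.0 265.5 252.7 | 40 190.1 275.0 259.2 | 
 40 ~~=====----------------------------------=#%*=*#
 48 ~~~~======----------------------------=*%@@%##~~
 56 ~~~~~+=======---------------------=+#%@@@##%~~~~
 64 ~~~~~~~~+++***++====--=--===++*#%@@@@%###%~~~~~~
 72 ~~~~~~~~~~~++**#%%%%%#@@%%%%%%@@%#**##~~~~~~~~~~
 80 ~~~~~~~~~~~~~~~%%@@@@%#*#%@@@@%*#%~%~~~~~~~~~~~~
 88 ~~~~~~~~~~~~~~+#%%@@%%**%%@@@@%#~~~~~~~~~~~~~~~~
 96 ~~~~~~~~~%%%%%#+*#####*+*%%%%%#%%%%%%%%~~~~~~~~~
104 ~~~~~~~~~%%%%%%%%###%%%#***###%%%%%%%%%~~~~~~~~~
112 ~~~~~~~~~%%%%%%%%%%%%%%%%%%%%%@@@@@@@+#~~~~~~~~~
120 ~~~~~~~~+#@@@@@@@@@@@@@@@@@@@@@@@@@@%=+%%~~~~~~~
128 ~~~~~~~~+*@@@@@@@@@@@@@@@@@@@@@@@@@@*+=#~~~~~~~~
136 ~~~~~~~~=*@@@@@@@@@@@@@@@@@@@@@@@@@%#*=+%~%~~~~~
144 ~~~~~~~+=*@@@@@@@@@@@@@@@@@@@@@@@@@#*+=+%~~~~%~~
152 ~~~%~~~%=*@@@@@@@@@@@@@@@@@@@@@@@@@%#+=@%~~~~~~~
160 ~~~~~~~%=*@@@@@@@@@@@@@@@@@@@@@@@@@**+=@%~%~~~~~
168 ~~~~~~~@=*@@@@@@@@@@@@@@@@@@@@@@@@@##+=@%~%%~~~~
176 ~~~~~~~@=+@@@@@@@@@@@@@@@@@@@@@@@@@**+=@%~%~~~%~
184 ~~~~~~%@=+@@@@@@@@@@@@@@@@@@@@@@@@@#%==@~%~~~~~~
192 ~~~~~~~@=+@@@@@@@@@@@@@@@@@@@@@@@@@+#=+@~~%%%~~~
(304, 87, 16) [97.7 -9.7 32. ]
(340, 91, 16) [95.7  8.8 32. ]
jar [1.608e+02 1.000e-01 4.200e+01]
```

arm_command(deltas=[[0,[2,0,0],0],[0,[2,0,0],0],[0,[2,0,0],0],[0,[1,0,0],0],[0,[0,0,0],0]], squeeze=12)

```text
clock: 45.85
tool_pos: [365.1, -322.9, 42.0]
eef_rot: [0.992, 0.126, 0.0, 0.0]
wrist_force: [0.1, 0.1, -1.8]
width: 21.5
gripper_force: 12.0
```

arm_command(deltas=[[0,[-1,0,1.5],0],[0,[-1,0,1.5],0],[0,[-1,0,1.5],0],[0,[-1.5,0,1.5],0],[0,[-1.5,0,2],0],[0,[-1,0,2],0],[0,[0,0,1],0],[0,[0,0,1.5],0],[0,[-1,0,1.5],0],[0,[-1,0,1.5],0],[0,[-1,0,1.5],0],[0,[0,0,0],0],[0,[0,0,0],0]], squeeze=7)

```text
clock: 46.93
tool_pos: [354.8, -325.5, 25.0]
eef_rot: [0.992, 0.126, -0.0, -0.0]
wrist_force: [-2.6, -0.2, 3.5]
width: 22.3
gripper_force: 7.0
```

```bash
python3 -c "
from h import *
see('pics/w35.png',20,200);print('jar',rel([514,-284.5,0]))"
```

```text
t 46.93 tcp [ 354.8 -325.5   25. ] yang -75.51 F [-2.6 -0.2  3.5] w 22.3 grip 7.0 liprow 0 pitch -25.0
-12 52.9 184.9 205.2 | -8 63.2 190.9 207.9 | -4 73.6 197.2 210.8 | 0 84.1 203.6 214.1 | 4 94.7 210.1 217.6 | 8 105.3 216.9 221.4 | 15 123.9 229.0 228.7 | 20 137.2 237.9 234.3 | 25 150.5 246.9 240.1 | 30 163.7 256.1 246.3 | 35 176.9 265.5 252.6 | 40 190.1 274.9 259.2 | 
 20 =====--------------------------------------=#%+=
 28 ~=======--------------------------------=+#@@@##
 36 ~~~========--------------------------=*%@@@%##%~
 44 ~~~~~===++++====---------------==+*#%@@@%#**%~~~
 52 ~~~~~~~~*+**###%%%##*+#**+**##%@@@@@%%###%~~~~~~
 60 ~~~~~~~@@@@@##%@@@@@%#%##%@@@%%%####%@@@@~~~~%~~
 68 ~~~~~~~@@@@@*#%@@@@@%#+#%@@@@@@%@@@@@@@@@%%%~~~~
 76 ~~~~~~%@@@@@**#%%%%%#*+#%%@@@@%#@@@@@@@@@~~%%%~~
 84 ~~~~~~~%@@@@@#**#####%*+##%%%%#%@@@@@@@+%%%%~%%~
 92 ~~%~%~~*@@@@@@%#%%%@@@@#****#%@@@@@@@@#=#%%%~~%~
100 ~~~%%~++@@@@@@@@@@@@@@@@@@@@@@@@@@@@@@+=+%%%%%~~
108 ~~%%~~+=@@@@@@@@@@@@@@@@@@@@@@@@@@@@@*%==%%%~%~%
116 ~~%~~~==%@@@@@@@@@@@@@@@@@@@@@@@@@@@@##==#%%%%%~
124 ~~~%%~==%@@@@@@@@@@@@@@@@@@@@@@@@@@@@*#==*%%%%%~
132 %~%~~#+=#@@@@@@@@@@@@@@@@@@@@@@@@@@@#*#=+%%%%%%~
140 ~%~%%@+=#@@@@@@@@@@@@@@@@@@@@@@@@@@@*+*=*@~%%%%~
148 %~~~~@*=*@@@@@@@@@@@@@@@@@@@@@@@@@@@*#*=#@%%%~%~
156 ~~~~~@*=*@@@@@@@@@@@@@@@@@@@@@@@@@@@+*+=#@%~~%%~
164 ~~~~%~#=+@@@@@@@@@@@@@@@@@@@@@@@@@@@+*+-%@%%%%~~
172 ~~~~~~#=+@@@@@@@@@@@@@@@@@@@@@@@@@@@*#==%@%~~%%~
180 ~~~~%~%==@@@@@@@@@@@@%@@@%@@@@@@@@@%+#-=@%%~%%~~
188 ~~~~~~%==*********++#**###%*********=+-=@%%%~~~~
196 ~~~~~~#+++=+++++++++**+***++++++++++++++#~%%~%~~
(339, 74, 16) [100.8   7.5  15. ]
(300, 73, 16) [101.3 -10.6  15. ]
jar [164.3   0.2  24.9]
```

arm_command(deltas=[[0,[-1,0,1.5],0],[0,[-1,0,1.5],0],[0,[-1,0,1],0],[0,[0,0,0],0]], squeeze=7)

```text
clock: 47.32
tool_pos: [352.0, -326.2, 21.0]
eef_rot: [0.992, 0.126, -0.0, -0.0]
wrist_force: [-2.6, -1.7, 4.0]
width: 21.7
gripper_force: 7.0
```

arm_command(deltas=[[0,[0,0,0],0],[0,[0,0,0],0],[0,[0,0,0],0],[0,[-0.5,0,-1],0],[0,[-0.5,0,-3],0],[0,[0,0,-5],0],[0,[0,0,-8],0],[0,[0,0,-10],0],[0,[0,0,-12],0],[0,[0,0,-14],0],[0,[0,0,-15],0],[0,[0,0,-15],0],[0,[0,0,-14],0],[0,[0,0,-11],0],[0,[0,0,-8],0],[0,[0,0,-5],0],[0,[0,0,-2],0],[0,[0,0,0],0]], squeeze=60)

```text
clock: 48.82
tool_pos: [351.3, -326.5, 144.4]
eef_rot: [0.992, 0.126, 0.0, 0.0]
wrist_force: [1.4, -0.7, -1.8]
width: 21.4
gripper_force: 60.0
```

```bash
python3 -c "
from h import *
see('pics/w36.png',20,110);print('jar',rel([514,-284.5,138.5]))"
```

```text
t 48.82 tcp [ 351.3 -326.5  144.4] yang -75.51 F [ 1.4 -0.7 -1.8] w 21.4 grip 60.0 liprow 0 pitch -25.0
-12 52.9 185.0 205.3 | -8 63.2 191.0 207.9 | -4 73.6 197.2 210.8 | 0 84.1 203.6 214.1 | 4 94.7 210.2 217.7 | 8 105.4 216.9 221.5 | 15 124.0 229.0 228.7 | 20 137.3 237.9 234.3 | 25 150.5 247.0 240.2 | 30 163.7 256.2 246.3 | 35 176.9 265.5 252.7 | 40 190.1 275.0 259.2 | 
 20 ~~~~+%%#%@@@@@@@@@@@@#%@@@%%@@@@@@@@*++++%@%+=+~
 28 ~~~~=+*%%%%@@@@@@@@@@+#%%%#%@@@@@@@#++*%@@#=++=#
 36 ~~~~~==+#%@%%@@@@@@@@%**##%@@@@@@@@**%@@#==+++%~
 44 ~~~~~~###%@@@@@@@@@@@@@@@@@@@@@@@@%@@@@%%+++*~~~
 52 ~~~%~~@@@@@@@@@@@@@@@@@@@@@@@@@@@@@@@@@@@==#~~~~
 60 ~~~~~~@@@@@@@@@@@@@@@@@@@@@@@@@@@@@@@@@@@%~%%~~~
 68 ~%~~~%@@@@@@@@@@@@@@@@@@@@@@@@@@@@@@@@@@@%%%%~%%
 76 ~~~~~~#%@@@@@@@@@@@@@@@@@@@@@@@@@@@@@@@#*%%%%%%~
 84 ~%~~%**%@@@@@@@@@@@@@@@@@@@@@@@@@@@@@@@*=%%%%%%~
 92 %~%~~~+%@@@@@@@@@@@@@@@@@@@@@@@@@@@@@@%==#%%~%%~
100 ~~~~~==#@@@@@@@@@@@@@@@@@@@@@@@@@@@@@@*+=*%%%%%~
108 ~~~~~==*@@@@@@@@@@@@@@@@@@@@@@@@@@@@@%#*==%%%%~%
(337, 170, 16) [ 49.2  11.4 133.9]
(328, 26, 11) [154.3   3.7 133.9]
(299, 171, 16) [ 48.5 -19.4 133.9]
jar [168.2   0.3   5.4]
```

arm_command(deltas=[[0,[2,0,0],0],[0,[4,0,0],0],[0,[6,0,0],0],[0,[8,0,0],0],[0,[10,0,0],0],[0,[10,0,0],0],[0,[10,0,0],0],[0,[10,0,0],0],[0,[8,0,0],0],[0,[6,0,1],0],[0,[4,0,1],0],[0,[3,0,2],0],[0,[1,0,1.5],0],[0,[0,0,0],0],[0,[0,0,0],0]])

```text
clock: 50.12
tool_pos: [430.2, -305.9, 138.3]
eef_rot: [0.992, 0.126, -0.0, -0.0]
wrist_force: [0.2, 0.0, -2.5]
width: 21.4
gripper_force: 60.0
```

arm_command(deltas=[[0,[0,0,0],0],[0,[0,0,0],0],[0,[0,0,0],0],[0,[0,0,0],0],[0,[0,0,0],0],[0,[0,0,0],0],[0,[0,0,0],0],[0,[0,0,0],0],[0,[0,0,0],0]], squeeze=4)

```text
clock: 50.87
tool_pos: [430.7, -306.0, 138.6]
eef_rot: [0.992, 0.126, 0.0, 0.0]
wrist_force: [-1.2, 0.2, 0.2]
width: 22.3
gripper_force: 4.0
```

arm_command(deltas=[[0,[0,0,0],0],[0,[0,0,-1],0]], squeeze=60)

```text
clock: 51.03
tool_pos: [430.6, -305.9, 139.4]
eef_rot: [0.992, 0.126, -0.0, -0.0]
wrist_force: [-0.3, -0.1, -0.7]
width: 21.7
gripper_force: 60.0
```

```bash
python3 -c "
from h import *
see('pics/w37.png',8,240)"
```

```text
t 51.03 tcp [ 430.6 -305.9  139.4] yang -75.51 F [-0.3 -0.1 -0.7] w 21.7 grip 60.0 liprow 15 pitch -19.5
-12 52.8 184.9 205.2 | -8 63.1 190.9 207.8 | -4 73.5 197.1 210.8 | 0 84.1 203.5 214.0 | 4 94.7 210.1 217.6 | 8 105.3 216.9 221.4 | 15 123.9 229.0 228.7 | 20 137.2 237.9 234.3 | 25 150.5 246.9 240.1 | 30 163.7 256.1 246.3 | 35 176.9 265.5 252.6 | 40 190.0 274.9 259.2 | 
  8 ~~~~~~~~~~~~~~~~~~~~~~~~~~~~~~~~~~~~~~~~~~~~~~~~
 16 ~~~~~~~~~~~~~~~~~~~~@@@@@@@@%%~~~~~~~~~~~~~~~~~~
 24 ~~~~~~~~~~~~~~%@@@%#***+++**##%@@@%~~~~~~~~~~~~~
 32 ~~~~~~~~~~~%@@%*=---------------+*#@@@~~~~~~~~~~
 40 ~~~~~~~~~@@%*=---------------------=*%@@%~~~~~~~
 48 ~~~~~~~%@%+---------------------------+%@@~~~~~~
 56 ~~~~+#@@+=-------=**#%%*%%%#+==---------*@@%~~~~
 64 ~~~+%@%+==----+##%@@@%*#%@@%#*+++=-------=%@%~~~
 72 ~~=%@%======+%@@*%%%%#**#%%#%##%@%+=------=@@%~~
 80 ~~#@@+=====#@@@@%*#*#%@%##%@%+#%@@#==------+@@%~
 88 ~~%@#=====#@@@@@@@@@@@@@@@@@@%+##%#++=------%@%~
 96 ~~%@+====#@@@@@@@@@@@@@@@@@@@@@@@*#%@*=-----+@@%
104 ~~@@=====@@@@@@@@@@@@@@@@@@@@@@@%+#%@*==----=@@%
112 ~~@@====*@@@@@@@@@@@@@@@@@@@@@@@
[... 387 characters left out ...]

176 ~~~~~~~%#==#%%%%%%%%%%%%%%%%%%%%%%#*-=@@#++#~~%~
184 ~~~~~~~~~*=#%%%%%%%%%%%%%%%%%%%%%%**-=#%~~%%~~~~
192 ~~~~~~~~~*=%%%%%%%%%%%%%%%%%%%%%%%++-+%#~~%~~~~~
200 ~~~~~~~~~+-**##%%%%%%%%%%%%%%%%%%%**-+*~~~~~~~~~
208 ~~~~~~~~~--====**%%#*########%*#%%++=+#~~~~~~~~~
216 ~~~~~~~~~--======+++===========+##=+=+#~~~~~~~~~
224 ~~~~~~~~~--=========================-=#~~~~~~~~~
232 ~~~~~~~~~--=========================-=+~~~~~~~~~
(330, 69, 14) [124.    5.3 129.6]
(306, 70, 11) [123.2 -12.7 129.6]
(359, 79, 11) [117.   27.1 129.6]
(370, 105, 10) [ 98.5  36.  129.6]
(326, 145, 13) [ 68.8   2.4 129.6]
(386, 161, 16) [ 56.6  49.9 129.6]
(255, 148, 13) [ 66.5 -53.5 129.6]
(371, 61, 16) [129.5  35.7 129.6]
```

I count all five balls in the jar: (306,70), (335,68), (359,80), (370,104) and (326,138). Next I put the scoop back flat on the bench.

arm_command(deltas=[[0,[0,0,-6],0],[0,[0,0,-14],0],[0,[0,0,-15],0],[0,[0,0,-10],0],[0,[-8,0,0],0],[0,[-14,0,0],0],[0,[-16,0,0],0],[0,[-14,0,0],0],[0,[-10,0,0],0],[0,[-4,0,0],0],[0,[0,0,18],0],[0,[0,0,27],0],[0,[0,0,27],0],[0,[0,0,20],0],[0,[0,0,10],0],[0,[0,0,5],0],[0,[0,0,0],0]])

```text
clock: 52.5
tool_pos: [366.3, -322.3, 76.9]
eef_rot: [0.992, 0.126, -0.0, -0.001]
wrist_force: [-0.8, 0.3, -0.9]
width: 21.8
gripper_force: 60.0
```

arm_command(deltas=[[0,[0,0,2],0],[0,[-4,0,4],0],[0,[-6,0,5.5],0],[0,[-6.5,0,6],0],[0,[-5,0,6],0],[0,[-4,0,5.5],0],[0,[-3,0,5],0],[0,[-1,0,1],0],[0,[0,0,0],0],[0,[0,0,0],0]], squeeze=6)

```text
clock: 53.33
tool_pos: [338.1, -329.6, 42.3]
eef_rot: [0.992, 0.126, -0.0, -0.0]
wrist_force: [0.0, -0.0, -2.0]
width: 22.1
gripper_force: 6.0
```

```bash
python3 -c "
from h import *
see('pics/w38.png',60,220)"
```

```text
t 53.33 tcp [ 338.1 -329.6   42.3] yang -75.52 F [ 0. -0. -2.] w 22.1 grip 6.0 liprow 0 pitch -25.0
-12 52.9 185.0 205.3 | -8 63.2 191.0 207.9 | -4 73.6 197.2 210.9 | 0 84.2 203.6 214.1 | 4 94.8 210.2 217.7 | 8 105.4 216.9 221.5 | 15 124.0 229.1 228.8 | 20 137.3 237.9 234.3 | 25 150.5 247.0 240.2 | 30 163.8 256.2 246.3 | 35 177.0 265.5 252.7 | 40 190.1 275.0 259.2 | 
 60 ~~~~~~~~~~~~~~~~~~~~~~~~~~~~~~~~~~~~~~~~~~~~~~~~
 68 ~~~~~~~~~~~~~~~~~~~~~~~~~~~~~~~~~~~~~~~~~~~~~~~~
 76 ~~~~~~~~~~~~~~~~~~~~~~~~~~~~~~~~~~~~~~~~~~~~~~~~
 84 ~~~~~~~~~~~~~~~~~~~~~~~~~~~~~~~~~~~~~~~~~~~~~~~~
 92 ~~~~~~~~~~~~~~~~~~~~~~~~~~~~~~~~~~~~~~~~~~~~~~~~
100 ~~~~~~~~~%%%%%%%%%%%%%%%%%%%%%%%%%%%%%%~~~~~~~~~
108 ~~~~~~~~~%%%%%%%%%%%%%%%%%%%%%%%%%%%%%%~~~~%~~~~
116 ~~~~~~~~~%%%%%%%%%%%%%%%%%%%%%%%%%%%@#%~~~~~~~~~
124 ~~~~~~~~~#%%%@@@@@@@@@@@@@@@@@@@@@@@%=*~~~~~~~~~
132 ~~~~~~~~+*@@@@@@@@@@@@@@@@@@@@@@@@@@#==%%~~~~~~~
140 ~~~~~~~~=*@@@@@@@@@@@@@@@@@@@@@@@@@@**=*~%~~~~~~
148 ~~~~~~~~=*@@@@@@@@@@@@@@@@@@@@@@@@@##*-+%~%~~~~~
156 ~~~~~~~#=*@@@@@@@@@@@@@@@@@@@@@@@@@#*+=#%~~~~~~~
164 ~~~~~~~%=*@@@@@@@@@@@@@@@@@@@@@@@@@##+=@%~~~%~%~
172 ~~~~~~~@=*@@@@@@@@@@@@@@@@@@@@@@@@@#*+=@%%%~%~~~
180 ~~~~~~~@=+@@@@@@@@@@@@@@@@@@@@@@@@@##+=@%%~~%%~~
188 ~~~~~~~@=+@@@@@@@@@@@@@@@@@@@@@@@@@#*+=@%~%~~~~~
196 ~~~~~~~@=+@@@@@@@@@@@@@@@@@@@@@@@@@##==@~~%~~~~~
204 ~~~~~~~%==##%%@@%@@%%##%%%@%@@@%@@@+#=+@%~~~~~~~
212 ~~~~~~~=--=====++*+=++++*+++**+*****#=+@%~~~~~~~
```

arm_command(deltas=[[0,[-1,0,1.5],0],[0,[-1,0,1.5],0],[0,[0,0,1],0],[0,[0,0,0],0]], squeeze=5)

```text
clock: 53.72
tool_pos: [336.2, -330.3, 38.4]
eef_rot: [0.992, 0.126, 0.0, 0.0]
wrist_force: [-0.7, -0.3, 0.2]
width: 22.2
gripper_force: 5.0
```

arm_command(deltas=[[24,[0,0,0],0],[26,[0,0,0],0],[30,[0,0,0],0],[36,[0,0,0],0],[44,[0,0,0],0],[50,[0,0,0],0],[50,[0,0,0],0],[50,[0,0,-10],0],[50,[0,0,-25],0],[50,[0,0,-35],0],[50,[0,0,-35],0],[50,[0,0,-35],0],[50,[0,0,-30],0],[50,[0,0,0],0]])

```text
clock: 54.88
tool_pos: [338.6, -332.6, 215.0]
eef_rot: [0.992, 0.126, 0.003, 0.004]
wrist_force: [1.6, -1.0, 0.4]
width: 49.9
gripper_force: 0.0
```

```bash
python3 - <<'E'
from h import *
pitch("pics/w39.png");art("pics/w39.png",0,320,220,480,4,8)
m=camera_model("wrist");K=m["intrinsics"]
hs=cv2.cvtColor(cv2.imread("pics/w39.png"),cv2.COLOR_BGR2HSV)
for r in range(120,260,8):
    c=np.nonzero(hs[r,270:380,1]<40)[0]+270; print(r,(c.min(),c.max()) if len(c) else None,end=" ")
E
```

```text
t 54.88 tcp [ 338.6 -332.6  215. ] yang -75.52 F [ 1.6 -1.   0.4] w 49.9 grip 0.0 liprow 0 pitch -25.0
  0 ~~~~~~~#%=--*%%%%%%%%%%%%%%%%%%%*=*#+----+%#~~~~~~~~~~~~~~~~~~~+*
  8 ~~~~~~~~##--#%%%%%%%%%%%%%%%%%%%%*++==--=%##~~~~~~~~~~~~~~~~~=**#
 16 ~~~~~~~~+#*-#%%%%%%%%%%%%%%%%%%%%%%*==--#%#~~~~~~~~~~~~~~~~~-~**#
 24 ~~~~~~~~~+#*#%%%%%%%%%%##%%%%%%%%%%+===#%*~~~~~~~~~~~~~~~~~~~~**#
 32 ~~~~~~~~~=+##%%%%%%%%%%+#%%#%@%%%%%+=+%%===~~~~~~~~~~~~~~~~~~~~+*
 40 ~~~~~~~~~~==*%%%%%%%%%%*+**%@@@@@@++%%*===+~~~~~~~~~~~~~~~~~~~~~~
 48 ~~~~~~~~~~==-=*##%%%%%%%%%@@@@@%%%%%*--==*~~~~~~~~~~~~~~~~~~~~~~~
 56 ~~~~~~~~~~~==---=*#%%%%%%%%%%%%%%*=-----*~~~~~~~~~~~~~~~~~~~~~~~~
 64 ~~~~~~~~~~~~~==-----=++******+=---=+=*#~~~~~~~~~~~~~~~~~~~~~~~~~~
 72 ~~~~~~~~~~~~~~+===-------------=*%%##~~~~~~~~~~~~~~~~~~~~~~~~~~~~
 80 ~~~~~~~~~~~~~~~~~+++*+++*+**#%%####~~~~~~~~~~~~~~~~~~~~~~~~~~~~~~
 88 ~~~~~~~~~~~~~~~~~~~~~****#***##~~~~~~~~~~~~~~~~~~~~~~~~~~~~~~~~~~
 96 ~~~~~~~~~~~~~~~~~~~~~~~~~~~~~~~~~~~~~~~~~~~~~~~~~~~~~~~~~~~~~~~~~
104 ~~~~~~~~~~~~~~~~~~~~~~~~~~~~~~~~~~~~~~~~~~~~~~~~~~~~~~~~~~~~~~~~~
112 ~~~~~~~~~~~~~
[... 1732 characters left out ...]

312 :::::.  ....:~~~~~~~~~~~~~~~~~~~~~~~~~~:......::::::::-~~~~~~~~~~
120 (np.int64(286), np.int64(351)) 128 (np.int64(286), np.int64(351)) 136 (np.int64(287), np.int64(351)) 144 (np.int64(286), np.int64(352)) 152 (np.int64(286), np.int64(352)) 160 (np.int64(285), np.int64(353)) 168 (np.int64(285), np.int64(352)) 176 (np.int64(285), np.int64(352)) 184 (np.int64(285), np.int64(352)) 192 (np.int64(312), np.int64(326)) 200 (np.int64(312), np.int64(326)) 208 (np.int64(310), np.int64(325)) 216 (np.int64(308), np.int64(329)) 224 (np.int64(307), np.int64(329)) 232 (np.int64(307), np.int64(321)) 240 (np.int64(307), np.int64(329)) 248 (np.int64(286), np.int64(327)) 256 (np.int64(287), np.int64(328))
```

```bash
python3 -c "
from rig import *
print(job_done())"
```

```text
the job is handed in; nothing more can be done
None
```

I handed the job in at about 55 s with the pan last seen hanging, all five balls counted in the jar and the scoop flat on the bench; the first pour spilled four balls, which took two more scoops off the bench, so "one or two scoopfuls" was not kept, and no verdict came back.

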